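# Get the sugar pot out from behind the tins

### The job

The small sugar pot stands at the back of the wooden tray, hemmed in by the canister, the square tin and the pepper mill. First clear all three of those onto the chopping board, leaving the pot where it is, then take the pot out and stand it in the middle of the cork coaster while they are still on the board, and finally put the three back in the tray, each upright on the very spot where it stood at the start, knocking nothing over and leaving the mug and the bottle alone.

Things in the scene. Friction and masses are not known exactly. Their poses are not given: they have to be found in the camera images.
- sugar_pot: Small white round ceramic pot with a flat white lid and a little steel ball knob: body 44 mm diameter, 40 mm tall, lid to 45 mm (41 mm diameter), top of the knob (12 mm ball) at 54 mm; 0.12 kg. Loose. Origin at the centre of its underside, z up. At the start it stands on the rear spot of the tray.
- canister: Round plain steel canister with a steel lid: body 52 mm diameter, the lid (top 18 mm) 54 mm diameter, 115 mm tall, flat top, about 0.22 kg. Loose. Origin at the centre of its underside, z up.
- tea_tin: Square dark steel tin with paper labels, 48 x 48 mm, 105 mm tall, flat top, about 0.2 kg. Loose. Origin at the centre of its underside, z up, x and y square to its sides. Its sides stand within about 6 degrees of square with the tray at the start.
- mill: Dark wooden pepper mill, round: foot 52 mm diameter, waist 34 mm (50 to 66 mm up), head 44 mm diameter with straight sides from 88 to 118 mm up, then tapering to a 24 mm wide flat top at 125 mm; about 0.2 kg. Loose. Origin at the centre of its underside, z up.
- tray: Fixed light-wood tray, 180 mm (x) by 200 mm (y), rim 6 mm thick and 18 mm high, floor 8 mm above the worktop. Cork spots in its floor, in its frame: x +20, y 0 mm (sugar pot); x +12, y +56; x +12, y -56; x -45, y 0 mm (canister, tin and mill, in varying order). Origin at the centre of its underside, on the worktop; x points away from the robot within 12 degrees.
- board: Fixed green chopping board, 260 mm (x) by 200 mm (y), 8 mm thick, flat; on one side of the tray, left or right. Origin at the centre of its underside, on the worktop. The side area: each cleared thing stands anywhere on it with its middle at least 5 mm inside the edges.
- coaster: Fixed round cork coaster, 100 mm diameter, 6 mm thick, flat; on the other side of the tray. Origin at the centre of its underside, on the worktop.
- mug: Bystander: loose blue mug, 80 mm rim diameter, 90 mm tall, beyond the work to the left or right. Origin at the centre of its underside. Leave it alone.
- bottle: Bystander: loose green glass bottle, 60 mm diameter, 150 mm tall, beyond the work to the left or right. Origin at the centre of its underside. Leave it alone.

How it is judged:
By the outcome, as a careful person would: the job done as asked, in the order asked, and still so for the second after the job is handed in, with the robot touching nothing.
It also fails if it takes over 141 s, if anything falls off the work surface, if the arm or the gripper's body presses on something with over 40 N, if the wrist force passes 120 N, or if a joint passes its speed limit or range.

### The arm

A 6-joint arm with a two-finger parallel gripper is mounted at the origin on the work surface. World frame = base frame: x ahead of the robot, y to its left, z up, the work surface at z = 0. Lengths are in m, angles in degrees, forces in N, time in s.
With the tool pointing down it reaches from about 0.3 to 0.75 m from the base axis. Payload 8.5 kg.
Tool frame: the origin (TCP) lies between the finger pads; the fingertips stand 8 mm ahead of it and the grasp point (between the pads) lies 11 mm behind it; y points along the fingers, z is the direction in which the jaws open and shut, and the axes are right-handed (so a half turn about y gives the same grasp; the last joint's range is limited). The gripper opens to 85 mm and grips with 20 to 120 N. Pads are 22 mm wide; open, the fingers measure 114 mm over their backs; the gripper's body (76 mm by 85 mm) begins 54 mm behind the grasp point. The pads swing forward as they close: fully open they stand 13 mm farther back than shut.
Start: joints at [52.981, 21.807, 74.336, -0, 83.858, -12.336], TCP at [0.23, 0.5, 0.239] pointing down, gripper open.
Joint ranges: [-178.18, 178.18], [-50.72, 133.34], [12.68, 142.11], [-81.47, 261.47], [9.98, 163.14], [-165.26, 165.26]. Speed limits (degrees/s): [136.94, 136.94, 180, 180, 180, 180].

### API

Orientations are given as a 3x3 rotation matrix whose columns are the frame's x, y, z axes.
In Python, from rig import env, get_image gives the robot as it stands.
- The arm moves only by the tool move_arm, never from a script. Its argument "targets" is one flat list of numbers, 6 for each row, row after row: the shift along the tool's x, y, z in mm, then the turn, a rotation vector about the tool's x, y, z in rad. A call has exactly 5 rows; each row shifts and turns the commanded pose from where the row before left it, along the tool's axes as they then stand; what a row does not reach is not made up. A row lasts 1/8 s, in which the tool goes at most 62.5 mm and 10.7 degrees, less where a joint would pass 70% of its speed; a pose out of reach is approached as far as the arm can. A call is refused whole if a number of a shift passes 62.5 or a number of a turn 0.188, either way. A call with a gripper value outside its range is refused whole. "hand" is the opening, from -1 (shut) to 1 (fully open), so that 0 is half open, set as the call begins (left out, the last holds). The fingers move at their own pace and stop on an object; "squeeze" is the grip in N (left out, the last holds). Time passes only in rows, so rows that do not move let the fingers close, or fill a call up. It gives the time, the measured TCP pose, the force and the opening at its end, in the units of the state.
- env.observe(): the state, without advancing time (a new reading comes with each control period).
- get_image(name): name is "scene" or "top" or "wrist"; returns a dict with "pixels" (480x640x3 uint8, red, green, blue), "z_map" (480x640 float32, m along the optical axis (not along the pixel's ray), 0 where there is no reading), "intrinsics" (3x3 intrinsics, pixels), "R" (3x3) and "t" (3): a world point X has camera coordinates R X + t; the wrist camera has in their place "mount" (4x4, takes a point from camera to tool coordinates, whose origin is the TCP and whose axes are the tool frame's). Camera axes: x right, y down, z forward; pixel columns grow to the right and rows downward; lengths in m; the calibration is good to about 2 mm. A picture is of the moment at which its call begins: read the wrist's pose just before it.
- env.close_job(): hands the job in, once; it reports no verdict.
The state is a dict: "time_s": time; "q": joint angles; "qvel": joint speeds; "joint_efforts": joint torques, N m; "position": TCP position; "tool_rot": TCP orientation; "ft_force": force on the tool from outside, world axes, zero at the start; "wrist_torque": the same for the moment, N m; "grip_width": finger opening in m.
Only numpy, scipy, OpenCV 4.12 (cv2) and the standard library are available. Lean on these libraries where they do the work, as an engineer would, in place of code of your own. Each camera call takes 0.05 s, during which the arm holds its last target.

## Working session

There is one attempt and no reset: what is moved stays moved. The work goes in short steps, Python scripts to look and compute and a tool call to move; the robot and the scene stay as the last step left them, time stands still between calls to the robot, and variables do not carry over. Pictures are saved under pics/ and viewed, and the job is handed in when it is done.

Besides the shell and the picture viewer there is one more tool, called after "Emit:" by a JSON object that holds its "api" and its "payload". move_arm: Moves the arm, as the interface text tells. Its arguments: {"type":"object","properties":{"targets":{"type":"array"},"hand":{"type":"number"},"squeeze":{"type":"number"}},"required":["targets"]}

```bash
ls; mkdir -p pics
cat > h.py <<'E'
import numpy as np, cv2
from rig import env, get_image
def snap(n,fn):
    s=env.observe(); g=get_image(n); cv2.imwrite('pics/'+fn,g['pixels'][:,:,::-1]); np.savez('pics/'+fn[:-4]+'.npz',pos=s['position'],rot=s['tool_rot'],**{k:v for k,v in g.items()}); return s,g
E
python3 - <<'E'
from h import *
s=env.observe()
for k,v in s.items(): print(k,np.round(v,4).tolist())
for n in ['scene','top','wrist']:
    s,g=snap(n,n+'0.png'); 
    for k in ['intrinsics','R','t','mount']:
        if k in g: print(n,k,np.round(g[k],4).tolist())
E
```

```text
pics
time_s 0.0
q [52.9808, 21.8414, 74.3856, -0.0024, 83.8585, -12.3358]
qvel [0.0023, 0.1387, 0.0189, -0.0887, -0.0459, 0.0352]
joint_efforts [0.0009, -44.8461, -23.1277, -0.0001, 0.0047, 0.0]
position [0.2295, 0.4995, 0.2387]
tool_rot [[0.9086, -0.0009, 0.4176], [-0.4176, -0.0012, 0.9086], [-0.0003, -1.0, -0.0015]]
ft_force [0.0534, 0.7633, -0.6265]
wrist_torque [0.0071, -0.0168, -0.0411]
grip_width 0.0848
scene intrinsics [[490.147, 0.0, 318.2891], [0.0, 490.147, 233.6102], [0.0, 0.0, 1.0]]
scene R [[0.671, 0.7415, -0.007], [0.5352, -0.4908, -0.6875], [-0.5131, 0.4575, -0.7262]]
scene t [-0.3943, -0.3024, 1.3627]
top intrinsics [[558.9571, 0.0, 319.6978], [0.0, 558.9571, 244.0774], [0.0, 0.0, 1.0]]
top R [[0.0145, -0.9999, 0.0085], [-0.9871, -0.0157, -0.1593], [0.1594, -0.0061, -0.9872]]
top t [-0.0107, 0.6106, 1.224]
wrist intrinsics [[352.6772, 0.0, 320.7185], [0.0, 352.6772, 242.9987], [0.0, 0.0, 1.0]]
wrist mount [[-0.0007, 0.9467, 0.322, -0.0837], [0.0006, -0.322, 0.9467, -0.1351], [1.0, 0.0008, -0.0003, 0.0004], [0.0, 0.0, 0.0, 1.0]]
```

View pics/scene0.png

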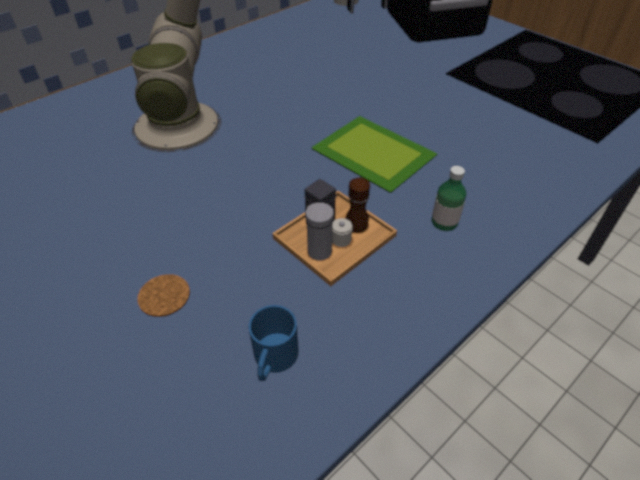

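View pics/top0.png

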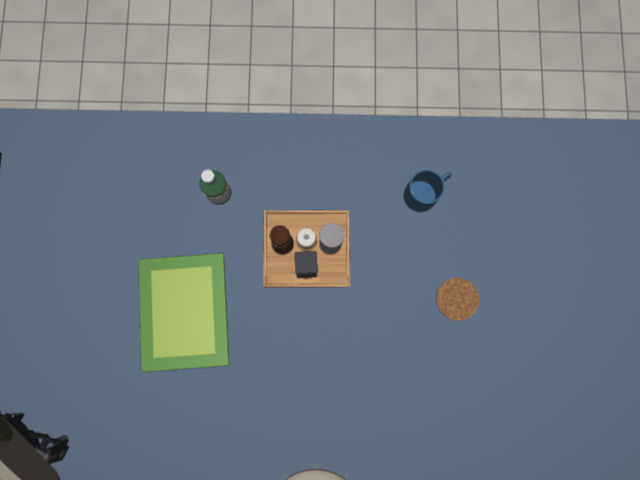

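View pics/wrist0.png

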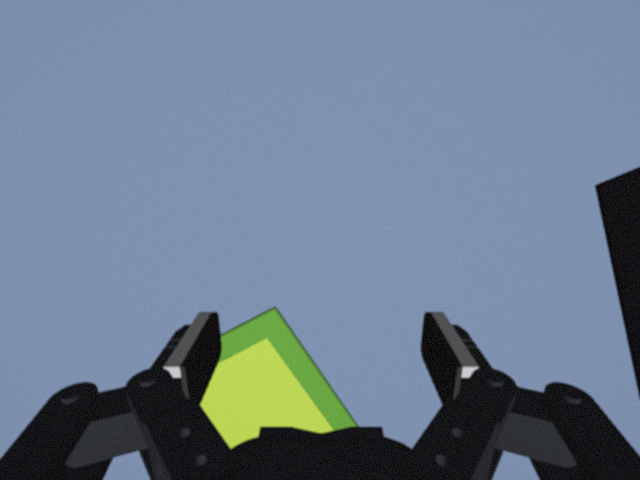

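The top view shows the mill at (281,238), canister (332,236), tin (306,264) and pot (306,238) in the tray. The board is on the left around (183,312), the coaster on the right at (458,299), the bottle at (213,185) and the mug at (426,188). The wrist view shows only the corner of the board.

```bash
cat >> h.py <<'E'
def cloud(g,R=None,t=None):
    z=g['z_map'].astype(float);K=g['intrinsics'];v,u=np.mgrid[:480,:640]
    P=np.stack([(u-K[0,2])/K[0,0]*z,(v-K[1,2])/K[1,1]*z,z],-1)
    if R is None: W=(P-g['t'])@g['R']
    else: W=P@R.T+t
    W[z<=0]=np.nan
    return W
def wcloud(g):
    M=np.array(g['mount']);rot=np.array(g['rot']);pos=np.array(g['pos'])
    return cloud(g,rot@M[:3,:3],rot@M[:3,3]+pos)
E
python3 - <<'E'
from h import *
for n in ['top','scene']:
    g=np.load(f'pics/{n}0.npz'); W=cloud(g); px=g['pixels'].astype(int)
    r,gg,b=px[...,0],px[...,1],px[...,2]
    hsv=cv2.cvtColor(g['pixels'],cv2.COLOR_RGB2HSV)
    near=(np.abs(W[...,1])<0.7)&(W[...,0]>0.25)&(W[...,0]<0.9)
    z=W[...,2]
    print(n,'table z',np.nanmedian(z[near&(hsv[...,0]>100)&(hsv[...,0]<125)]))
    m=near&(hsv[...,0]>35)&(hsv[...,0]<70)&(hsv[...,1]>80)&(z<0.03)&(W[...,1]>0.1)
    k,l,st,c=cv2.connectedComponentsWithStats(m.astype(np.uint8)); i=1+np.argmax(st[1:,4]); m=l==i
    rc=cv2.minAreaRect(W[m][:,:2].astype(np.float32)*1000); print(' board',rc,np.median(W[m][:,2]))
    m=near&(hsv[...,0]<20)&(hsv[...,1]>80)&(W[...,1]<-0.15)&(z<0.03)
    c,rad=cv2.minEnclosingCircle(W[m][:,:2].astype(np.float32)*1000); print(' coaster',c,rad,W[m].mean(0))
    m=near&(hsv[...,0]<20)&(hsv[...,1]>80)&(abs(W[...,1])<0.2)&(z<0.03)&(z>0.004)&(r>110)
    k,l,st,c=cv2.connectedComponentsWithStats(m.astype(np.uint8)); i=1+np.argmax(st[1:,4]); m=l==i
    rc=cv2.minAreaRect(W[m][:,:2].astype(np.float32)*1000); print(' tray',rc,np.median(W[m][:,2]))
    # objects by height
    m=near&(z>0.045)&(z<0.2)
    k,l,st,c=cv2.connectedComponentsWithStats(m.astype(np.uint8))
    for i in range(1,k):
        if st[i,4]<40: continue
        p=W[l==i]; h=np.percentile(p[:,2],97); q=p[p[:,2]>h-0.008]
        print('  comp',st[i,:4],st[i,4],'hmax',round(h,4),'top c',q.mean(0).round(4),(q.min(0)+q.max(0)).round(4)/2,(q.max(0)-q.min(0)).round(4))
E
```

```text
top table z 9.381270045569215e-05
 board ((455.8299255371094, 311.9728088378906), (257.5352783203125, 199.46018981933594), 5.123599529266357) 0.008389518469209444
 coaster (495.9540100097656, -323.88067626953125) 50.224693298339844 [ 0.49417804 -0.32349397  0.00592134]
 tray ((606.0711669921875, 29.62926483154297), (178.6336669921875, 199.1029052734375), 1.0446165800094604) 0.009074278064422715
  comp [199 170  30  32] 710 hmax 0.1526 top c [0.7371 0.2411 0.1506] [0.73715 0.2417  0.1502 ] [0.0281 0.027  0.0105]
  comp [406 170  46  39] 628 hmax 0.0925 top c [ 0.7389 -0.2401  0.0892] [ 0.7389  -0.23925  0.09005] [0.0796 0.0797 0.0111]
  comp [319 223  25  30] 579 hmax 0.1272 top c [ 0.6181 -0.0255  0.1232] [ 0.61905 -0.02505  0.12515] [0.0537 0.0519 0.0119]
  comp [269 226  22  26] 421 hmax 0.1358 top c [0.616  0.0858 0.1316] [0.6157  0.08525 0.13335] [0.0391 0.0407 0.0111]
  comp [297 229  19  19] 271 hmax 0.0598 top c [0.6245 0.0306 0.0548] [0.62475 0.0311  0.0591 ] [0.0392 0.0388 0.0145]
  comp [294 251  24  26] 555 hmax 0.1176 top c [0.5604 0.0293 0.1132] [0.561   0.02995 0.1154 ]
[... 206 characters left out ...]
34765625, -325.7117004394531) 50.80393600463867 [ 0.49714902 -0.3253229   0.0063216 ]
 tray ((607.5836181640625, 28.52465057373047), (181.77947998046875, 200.65652465820312), 1.6356208324432373) 0.009000925337661177
  comp [434 166  33  53] 1155 hmax 0.1505 top c [0.7407 0.2385 0.1491] [0.7398 0.2407 0.1479] [0.0273 0.0307 0.0103]
  comp [348 177  23  44] 775 hmax 0.1338 top c [0.6209 0.0825 0.1308] [0.6192  0.08445 0.1307 ] [0.0429 0.0409 0.0095]
  comp [304 179  49  70] 2071 hmax 0.1245 top c [ 0.6228 -0.0281  0.1228] [ 0.6031 -0.0177  0.1217] [0.0891 0.0721 0.0105]
  comp [249 305  49  75] 1712 hmax 0.0914 top c [ 0.7422 -0.2407  0.0888] [ 0.7409  -0.23915  0.0886 ] [0.0815 0.0801 0.0104]
```

Emit:
{"api": "move_arm", "payload": {"targets": [0, 0, 0, 0, -0.091, 0, 0, 0, 0, 0, -0.091, 0, 0, 0, 0, 0, -0.091, 0, 0, 0, 0, 0, -0.091, 0, 0, 0, 0, 0, -0.091, 0], "hand": 1, "squeeze": 40}}

```text
time_s: 0.78
position: [0.2296, 0.4996, 0.2391]
tool_rot: [[1.0, -0.0, -0.027], [0.027, -0.001, 1.0], [-0.0, -1.0, -0.0]]
ft_force: [0.3, 0.2, 0.3]
grip_width: 0.0854
```

Emit:
{"api": "move_arm", "payload": {"targets": [30, -5, -40, 0, 0, 0, 30, -5, -45, 0, 0, 0, 30, -5, -45, 0, 0, 0, 30, 0, -45, 0, 0, 0, 30, 0, -45, 0, 0, 0]}}

```text
time_s: 1.4
position: [0.3856, 0.2819, 0.2543]
tool_rot: [[1.0, -0.0, -0.024], [0.024, -0.0, 1.0], [-0.0, -1.0, -0.0]]
ft_force: [-0.1, 0.7, -0.2]
grip_width: 0.0855
```

Emit:
{"api": "move_arm", "payload": {"targets": [25, 0, -45, 0, 0, 0, 25, 0, -45, 0, 0, 0, 25, 0, -45, 0, 0, 0, 25, 0, -45, 0, 0, 0, 25, 0, -45, 0, 0, 0]}}

```text
time_s: 2.02
position: [0.5159, 0.0599, 0.2542]
tool_rot: [[1.0, -0.0, -0.024], [0.024, 0.0, 1.0], [-0.0, -1.0, 0.0]]
ft_force: [-0.8, 0.1, 0.5]
grip_width: 0.0854
```

```bash
cat > w.py <<'E'
from h import *
import sys
s,g=snap('wrist',sys.argv[1]); print(np.round(s['position'],4))
W=wcloud(np.load('pics/'+sys.argv[1][:-4]+'.npz'))
z=W[...,2]
for nm,x,y,h in [('can',.62,-.026,.123),('mill',.617,.085,.133),('tin',.561,.029,.113),('pot',.6265,.030,.053)]:
    m=(np.hypot(W[...,0]-x,W[...,1]-y)<.045)&(abs(z-h)<.006)
    if m.sum()<30: print(nm,'none');continue
    k,l,st,c=cv2.connectedComponentsWithStats(m.astype(np.uint8)); i=1+np.argmax(st[1:,4]); q=W[l==i]
    c,r=cv2.minEnclosingCircle(q[:,:2].astype(np.float32)*1000)
    print(nm,len(q),'z',np.median(q[:,2]).round(4),'circ',np.round(c,1),round(r,1),'mean',q.mean(0).round(4),'rect',np.round(np.hstack(cv2.minAreaRect(q[:,:2].astype(np.float32)*1000)),1))
E
python3 w.py wrist1.png
```

```text
[0.5159 0.0599 0.2542]
can 1426 z 0.1231 circ [617.9 -24.1] 26.9 mean [ 0.616  -0.014   0.1228] rect [618.8 -13.7  30.6  53.4  85.4]
mill 1458 z 0.1315 circ [614.9  86.5] 21.3 mean [0.6127 0.0861 0.1311] rect [615.3  86.6  40.9  40.5  13.7]
tin 2896 z 0.1131 circ [559.5  29.4] 32.2 mean [0.5578 0.0298 0.1129] rect [559.6  29.4  48.1  48.1   3.5]
pot 722 z 0.0532 circ [625.   30.8] 21.3 mean [0.6279 0.0315 0.0532] rect [630.3  31.1  30.4  41.7   3.1]
```

View pics/wrist1.png

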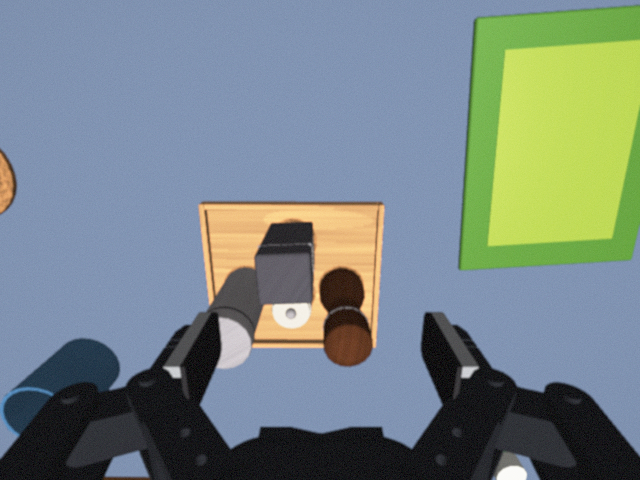

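Wrist view: tin (286,265), canister (232,340), mill (347,340) and pot (291,312). The positions agree with the top camera to about 2 mm. Next I check the tin's yaw.

Run:
```python
from h import *
for n in ['top0','scene0','wrist1']:
    g=np.load(f'pics/{n}.npz'); W=wcloud(g) if 'wrist' in n else cloud(g); z=W[...,2]
    for nm,x,y,h in [('can',.62,-.026,.123),('mill',.617,.085,.133),('tin',.561,.029,.113),('pot',.6265,.030,.053)]:
        m=(np.hypot(W[...,0]-x,W[...,1]-y)<.045)&(abs(z-h)<.004)
        k,l,st,c=cv2.connectedComponentsWithStats(m.astype(np.uint8)); i=1+np.argmax(st[1:,4]); q=W[l==i]
        c,r=cv2.minEnclosingCircle(q[:,:2].astype(np.float32)*1000)
        print(n,nm,len(q),np.round(c,1),round(r,1),np.round(np.hstack(cv2.minAreaRect(q[:,:2].astype(np.float32)*1000)),1))
        if nm=='tin':
            # fit sides: yaw via pca-free edge search
            p=q[:,:2]-q[:,:2].mean(0);best=min((np.ptp(np.percentile(p@[np.cos(a),np.sin(a)],[1,99]))*np.ptp(np.percentile(p@[-np.sin(a),np.cos(a)],[1,99])),np.degrees(a)) for a in np.radians(np.arange(-15,15,.25)))
            print('yaw',best)
```

```text
top0 can 448 [618.9 -25.7] 27.2 [619.1 -25.   53.7  51.7   1.1]
top0 mill 193 [616.5  85.8] 20.4 [616.7  85.6  36.7  37.7  60.9]
top0 tin 434 [560.8  28.9] 31.3 [560.9  29.   48.5  45.3   0.9]
yaw (np.float64(0.0021361743371698496), np.float64(1.25))
top0 pot 218 [625.   30.1] 21.0 [625.6  30.5  39.8  39.6  74.8]
scene0 can 449 [620.8 -27.1] 27.7 [620.8 -26.5  52.7  53.5  33.8]
scene0 mill 157 [619.   85.9] 19.2 [619.7  85.4  36.8  35.6  65.3]
scene0 tin 376 [561.8  29.3] 31.0 [562.1  28.5  49.4  50.4   4.4]
yaw (np.float64(0.002240191138560733), np.float64(2.25))
scene0 pot 210 [628.8  30.8] 22.3 [628.2  30.   37.3  43.4  46.7]
wrist1 can 1366 [617.8 -24.6] 26.8 [619.  -13.6  30.1  53.4  84.5]
wrist1 mill 1116 [615.3  86.5] 19.0 [615.4  86.2  36.3  36.   29.7]
wrist1 tin 2838 [559.5  29.4] 32.2 [559.7  29.4  48.   48.1   3.5]
yaw (np.float64(0.00215785126499282), np.float64(3.0000000000000004))
wrist1 pot 681 [625.3  30.7] 20.3 [630.3  30.9  30.4  40.2   3.1]
```

Emit:
{"api": "move_arm", "payload": {"targets": [0, 0, 0, 0, -0.028, 0, 15, 0, -11, 0, 0, 0, 14, 10, -11, 0, 0, 0, 14, 30, -11, 0, 0, 0, 0, 35, 0, 0, 0, 0]}}

```text
time_s: 2.7
position: [0.5607, 0.0307, 0.1778]
tool_rot: [[0.999, 0.0, -0.053], [0.053, -0.0, 0.999], [0.0, -1.0, -0.0]]
ft_force: [0.1, -0.2, 0.3]
grip_width: 0.0857
```

```bash
python3 w.py wrist2.png
cat > s.py <<'E'
from h import *
s=env.observe(); print(round(float(s['time_s']),2),np.round(s['position'],4),np.round(s['tool_rot'],3).tolist(),np.round(s['q'],1),round(float(s['grip_width']),4))
E
python3 s.py
```

```text
[0.5607 0.0307 0.1778]
can 3256 z 0.1232 circ [618.1 -24.5] 27.3 mean [ 0.6163 -0.0167  0.123 ] rect [619.2 -16.3  35.9  53.9  82.6]
mill 2370 z 0.1321 circ [615.4  86.2] 21.2 mean [0.6132 0.0827 0.1314] rect [616.7  82.7  41.7  34.1  18.6]
tin 5663 z 0.1132 circ [559.8  29.3] 32.4 mean [0.5579 0.0293 0.1131] rect [559.9  29.3  47.8  48.2   3.7]
pot 1219 z 0.0533 circ [625.2  30.7] 21.4 mean [0.6277 0.0309 0.0533] rect [629.8  31.   30.4  42.5   3.1]
2.75 [0.5582 0.0313 0.173 ] [[0.999, -0.008, -0.053], [0.053, 0.001, 0.999], [-0.008, -1.0, 0.002]] [  -8.9   26.1   78.8    0.    75.6 -102. ] 0.0851
```

View pics/wrist2.png

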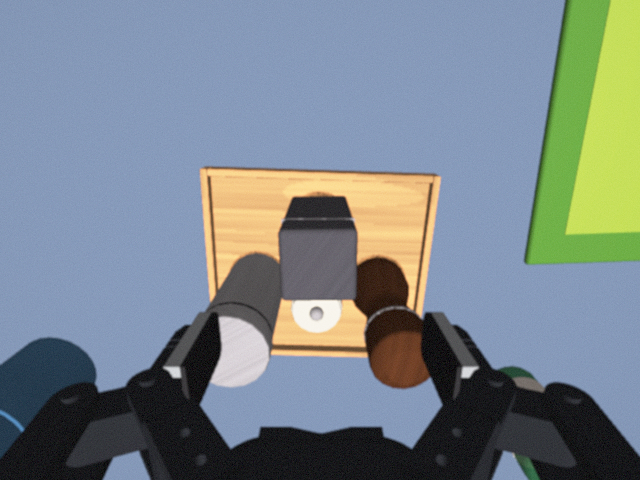

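Emit:
{"api": "move_arm", "payload": {"targets": [0, 0, 0, 0, 0, 0, 0, 0, 0, 0, 0, 0, 0, 0, 0, 0, 0, 0, 0, 0, 0, 0, 0, 0, 0, 0, 0, 0, 0, 0]}}

```text
time_s: 3.38
position: [0.5601, 0.0308, 0.1797]
tool_rot: [[0.999, 0.001, -0.052], [0.052, -0.0, 0.999], [0.001, -1.0, -0.0]]
ft_force: [-0.4, 0.6, -1.1]
grip_width: 0.0852
```

Emit:
{"api": "move_arm", "payload": {"targets": [0, 30, -1.5, 0, -0.005, 0, 0, 30, 0, 0, 0, 0, 0, 22, 0, 0, 0, 0, 0, 12, 0, 0, 0, 0, 0, 6, 0, 0, 0, 0]}}

```text
time_s: 4.0
position: [0.5602, 0.0293, 0.0791]
tool_rot: [[0.998, 0.0, -0.057], [0.057, 0.0, 0.998], [0.0, -1.0, 0.0]]
ft_force: [0.2, -0.3, -0.4]
grip_width: 0.0856
```

Emit:
{"api": "move_arm", "payload": {"targets": [0, 0, 0, 0, 0, 0, 0, 0, 0, 0, 0, 0, 0, 0, 0, 0, 0, 0, 0, 0, 0, 0, 0, 0, 0, 0, 0, 0, 0, 0], "hand": -1, "squeeze": 40}}

```text
time_s: 4.62
position: [0.5606, 0.0292, 0.0801]
tool_rot: [[0.998, 0.002, -0.057], [0.057, -0.0, 0.998], [0.002, -1.0, -0.0]]
ft_force: [-0.8, -1.0, 5.7]
grip_width: 0.0476
```

```bash
python3 s.py; python3 -c "
from h import *
snap('top','top1.png');snap('scene','scene1.png')"
```

```text
4.62 [0.5606 0.0292 0.0801] [[0.998, 0.002, -0.057], [0.057, -0.0, 0.998], [0.002, -1.0, -0.0]] [  -9.1   32.2   85.6   -0.    62.1 -102.4] 0.0476
```

View pics/scene1.png

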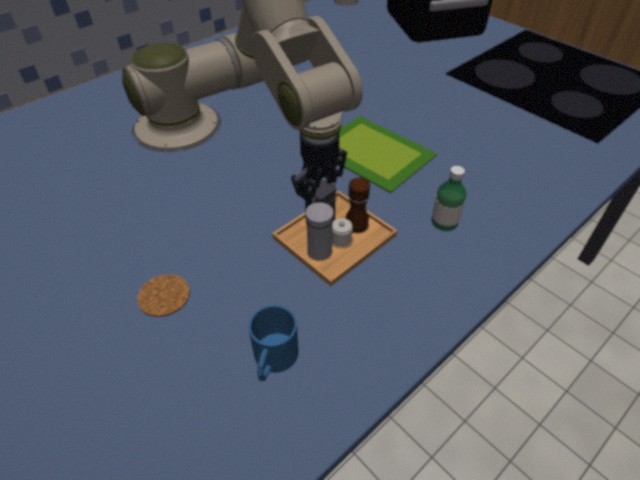

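Emit:
{"api": "move_arm", "payload": {"targets": [0, -8, 0, 0, 0, 0, 0, -25, 0, 0, 0, 0, 0, -42, 0, 0, 0, 0, 0, -42, 0, 0, 0, 0, 0, -33, 0, 0, 0, 0]}}

```text
time_s: 5.35
position: [0.5598, 0.0294, 0.2311]
tool_rot: [[0.998, 0.0, -0.057], [0.057, -0.0, 0.998], [0.0, -1.0, -0.0]]
ft_force: [-0.4, 0.7, -3.0]
grip_width: 0.0476
```

Emit:
{"api": "move_arm", "payload": {"targets": [-10, 0, 18, 0, 0, 0, -18, 0, 33, 0, 0, 0, -18, 0, 33, 0, 0, 0, -18, 0, 33, 0, 0, 0, -18, 0, 33, 0, 0, 0]}}

```text
time_s: 5.98
position: [0.4673, 0.1759, 0.2276]
tool_rot: [[0.998, -0.004, -0.058], [0.058, -0.0, 0.998], [-0.004, -1.0, 0.0]]
ft_force: [0.3, -0.0, -3.1]
grip_width: 0.0476
```

Emit:
{"api": "move_arm", "payload": {"targets": [-18, 0, 33, 0, 0, 0, -18, 0, 33, 0, 0, 0, -18, 10, 33, 0, 0, 0, -14, 20, 26, 0, 0, 0, -9, 30, 15.5, 0, 0, 0]}}

```text
time_s: 6.6
position: [0.3823, 0.3114, 0.1677]
tool_rot: [[0.998, -0.002, -0.059], [0.059, -0.0, 0.998], [-0.002, -1.0, -0.0]]
ft_force: [0.6, -0.1, -3.4]
grip_width: 0.0475
```

Emit:
{"api": "move_arm", "payload": {"targets": [0, 25, 0, 0, 0, 0, 0, 28, 0, 0, 0, 0, 0, 18, 0, 0, 0, 0, 0, 10, 0, 0, 0, 0, 0, 5, 0, 0, 0, 0]}}

```text
time_s: 7.22
position: [0.3839, 0.3103, 0.0826]
tool_rot: [[0.998, -0.001, -0.057], [0.057, -0.001, 0.998], [-0.001, -1.0, -0.0]]
ft_force: [-0.4, -0.2, -1.1]
grip_width: 0.0475
```

Emit:
{"api": "move_arm", "payload": {"targets": [0, 2, 0, 0, 0, 0, 0, 1, 0, 0, 0, 0, 0, 1, 0, 0, 0, 0, 0, 0, 0, 0, 0, 0, 0, 0, 0, 0, 0, 0]}}

```text
time_s: 7.85
position: [0.385, 0.3103, 0.0801]
tool_rot: [[0.998, 0.001, -0.057], [0.057, 0.0, 0.998], [0.001, -1.0, 0.0]]
ft_force: [-1.9, -2.0, 6.0]
grip_width: 0.0477
```

Emit:
{"api": "move_arm", "payload": {"targets": [0, 0, 0, 0, 0, 0, 0, 0, 0, 0, 0, 0, 0, 0, 0, 0, 0, 0, 0, 0, 0, 0, 0, 0, 0, 0, 0, 0, 0, 0], "hand": 1}}

```text
time_s: 8.48
position: [0.3847, 0.3102, 0.0793]
tool_rot: [[0.998, -0.0, -0.057], [0.057, -0.0, 0.998], [-0.0, -1.0, -0.0]]
ft_force: [0.0, 0.5, -0.3]
grip_width: 0.085
```

Emit:
{"api": "move_arm", "payload": {"targets": [0, -8, 0, 0, 0, 0, 0, -25, 0, 0, 0, 0, 0, -42, 0, 0, 0, 0, 0, -42, 0, 0, 0, 0, 0, -20, 0, 0, 0, 0]}}

```text
time_s: 9.1
position: [0.3851, 0.3104, 0.2192]
tool_rot: [[0.998, 0.003, -0.057], [0.057, 0.002, 0.998], [0.004, -1.0, 0.001]]
ft_force: [-0.4, 0.6, -1.2]
grip_width: 0.0856
```

Emit:
{"api": "move_arm", "payload": {"targets": [12, 0, -13, 0, 0, 0, 24, 0, -26, 0, 0, 0, 25, 0, -27, 0, 0, 0, 25, 0, -27, 0, 0, 0, 25, 0, -27, 0, 0, 0]}}

```text
time_s: 9.72
position: [0.5034, 0.1948, 0.215]
tool_rot: [[0.998, -0.002, -0.057], [0.057, -0.0, 0.998], [-0.002, -1.0, -0.0]]
ft_force: [-0.0, -0.0, 0.4]
grip_width: 0.0857
```

Emit:
{"api": "move_arm", "payload": {"targets": [25, 0, -27, 0, 0, 0, 25, 0, -27, 0, 0, 0, 25, 0, -27, 0, 0, 0, 20, 0, -22, 0, 0, 0, 12.2, 0, -14.1, 0, 0, 0]}}

```text
time_s: 10.35
position: [0.6169, 0.0839, 0.2148]
tool_rot: [[0.998, -0.002, -0.056], [0.056, -0.0, 0.998], [-0.002, -1.0, 0.0]]
ft_force: [-0.0, -0.2, 0.6]
grip_width: 0.0852
```

Emit:
{"api": "move_arm", "payload": {"targets": [0, 5, 0, 0, 0, 0, 0, 15, 0, 0, 0, 0, 0, 10, 0, 0, 0, 0, 0, 5, 0, 0, 0, 0, 0, 0, 0, 0, 0, 0]}}

```text
time_s: 10.98
position: [0.6159, 0.0863, 0.181]
tool_rot: [[0.998, -0.001, -0.058], [0.058, 0.0, 0.998], [-0.001, -1.0, 0.0]]
ft_force: [0.4, -0.9, 0.9]
grip_width: 0.0854
```

```bash
python3 w.py wrist3.png
```

```text
[0.6159 0.0863 0.181 ]
can 6263 z 0.1233 circ [618.3 -25.7] 27.8 mean [ 0.6165 -0.0238  0.1231] rect [618.2 -24.9  53.7  53.   81.5]
mill 3543 z 0.1317 circ [615.6  86.6] 21.3 mean [0.6137 0.0865 0.1312] rect [615.5  86.7  41.9  41.5  37.1]
tin none
pot 2054 z 0.0532 circ [624.5  30.9] 21.5 mean [0.6229 0.0317 0.0529] rect [623.9  31.6  41.3  41.5   9.7]
```

View pics/wrist3.png

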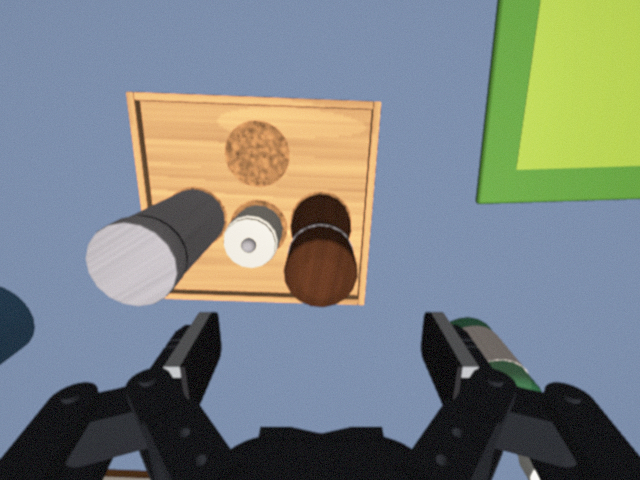

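The wrist view shows the mill centred between the fingers at column 320. The tin's empty cork spot is at (257,152) and the pot at (250,245).

Emit:
{"api": "move_arm", "payload": {"targets": [0, 20, 0, 0, 0, 0, 0, 25, 0, 0, 0, 0, 0, 20, 0, 0, 0, 0, 0, 13, 0, 0, 0, 0, 0, 6, 0, 0, 0, 0]}}

```text
time_s: 11.65
position: [0.6162, 0.086, 0.0971]
tool_rot: [[0.998, 0.0, -0.057], [0.057, -0.0, 0.998], [0.0, -1.0, -0.0]]
ft_force: [-0.0, 0.3, 0.1]
grip_width: 0.0853
```

Emit:
{"api": "move_arm", "payload": {"targets": [0, 0, 0, 0, 0, 0, 0, 0, 0, 0, 0, 0, 0, 0, 0, 0, 0, 0, 0, 0, 0, 0, 0, 0, 0, 0, 0, 0, 0, 0], "hand": -1}}

```text
time_s: 12.28
position: [0.6165, 0.0861, 0.0983]
tool_rot: [[0.998, 0.002, -0.057], [0.057, 0.0, 0.998], [0.002, -1.0, 0.0]]
ft_force: [-1.3, 1.0, 5.7]
grip_width: 0.043
```

Emit:
{"api": "move_arm", "payload": {"targets": [0, -8, 0, 0, 0, 0, 0, -25, 0, 0, 0, 0, 0, -42, 0, 0, 0, 0, 0, -42, 0, 0, 0, 0, 0, -33, 0, 0, 0, 0]}}

```text
time_s: 12.9
position: [0.616, 0.086, 0.2492]
tool_rot: [[0.998, 0.001, -0.057], [0.057, -0.0, 0.998], [0.001, -1.0, -0.0]]
ft_force: [-0.6, -0.5, -2.2]
grip_width: 0.043
```

```bash
python3 -c "
from h import *
snap('scene','scene2.png')"
```

```text
(no output)
```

View pics/scene2.png

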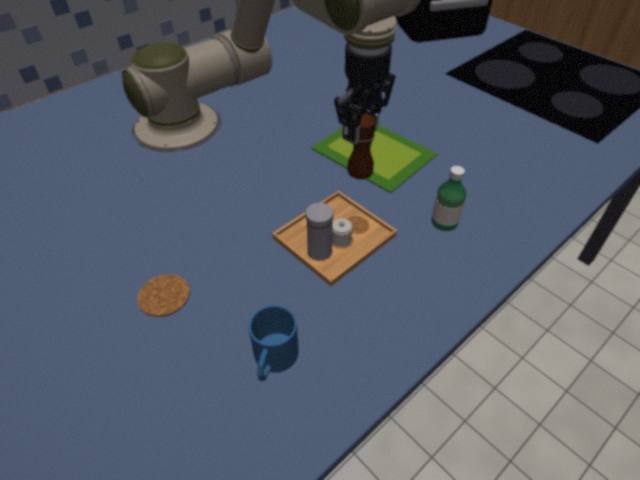

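Emit:
{"api": "move_arm", "payload": {"targets": [-8, 0, 13, 0, 0, 0, -15, 0, 26, 0, 0, 0, -15, 0, 26, 0, 0, 0, -15, 0, 26, 0, 0, 0, -15, 0, 26, 0, 0, 0]}}

```text
time_s: 13.58
position: [0.5396, 0.2003, 0.2452]
tool_rot: [[0.998, -0.004, -0.058], [0.058, -0.0, 0.998], [-0.004, -1.0, -0.0]]
ft_force: [0.5, 0.1, -2.7]
grip_width: 0.0434
```

Emit:
{"api": "move_arm", "payload": {"targets": [-16, 0, 26, 0, 0, 0, -16, 10, 26, 0, 0, 0, -16, 20, 26, 0, 0, 0, -13, 28, 22, 0, 0, 0, -9, 25, 15, 0, 0, 0]}}

```text
time_s: 14.2
position: [0.4624, 0.3107, 0.1616]
tool_rot: [[0.998, -0.004, -0.058], [0.058, -0.001, 0.998], [-0.004, -1.0, -0.001]]
ft_force: [0.5, 0.6, -1.8]
grip_width: 0.0433
```

Emit:
{"api": "move_arm", "payload": {"targets": [0, 20, 0, 0, 0, 0, 0, 18, 0, 0, 0, 0, 0, 14, 0, 0, 0, 0, 0, 8, 0, 0, 0, 0, 0, 5, 0, 0, 0, 0]}}

```text
time_s: 14.82
position: [0.4649, 0.3098, 0.0989]
tool_rot: [[0.998, -0.0, -0.057], [0.057, -0.0, 0.998], [-0.0, -1.0, -0.0]]
ft_force: [-0.2, 0.3, -1.6]
grip_width: 0.043
```

Emit:
{"api": "move_arm", "payload": {"targets": [0, 1.5, 0, 0, 0, 0, 0, 1, 0, 0, 0, 0, 0, 0, 0, 0, 0, 0, 0, 0, 0, 0, 0, 0, 0, 0, 0, 0, 0, 0]}}

```text
time_s: 15.45
position: [0.4654, 0.3098, 0.0983]
tool_rot: [[0.998, 0.002, -0.057], [0.057, 0.001, 0.998], [0.002, -1.0, 0.0]]
ft_force: [-3.4, -2.2, 7.2]
grip_width: 0.0429
```

Emit:
{"api": "move_arm", "payload": {"targets": [0, 0, 0, 0, 0, 0, 0, 0, 0, 0, 0, 0, 0, 0, 0, 0, 0, 0, 0, 0, 0, 0, 0, 0, 0, 0, 0, 0, 0, 0], "hand": 1}}

```text
time_s: 16.08
position: [0.4651, 0.3097, 0.0967]
tool_rot: [[0.998, -0.0, -0.057], [0.057, -0.0, 0.998], [-0.0, -1.0, -0.0]]
ft_force: [0.3, 0.4, 0.4]
grip_width: 0.0854
```

Emit:
{"api": "move_arm", "payload": {"targets": [0, -8, 0, 0, 0, 0, 0, -25, 0, 0, 0, 0, 0, -40, 0, 0, 0, 0, 0, -30, 0, 0, 0, 0, 0, -12, 0, 0, 0, 0]}}

```text
time_s: 16.7
position: [0.4655, 0.3099, 0.2139]
tool_rot: [[0.998, 0.003, -0.057], [0.057, 0.001, 0.998], [0.003, -1.0, 0.001]]
ft_force: [-0.5, 0.7, -0.4]
grip_width: 0.0852
```

Emit:
{"api": "move_arm", "payload": {"targets": [7, 0, -18, 0, 0, 0, 14, 0, -38, 0, 0, 0, 14, 0, -38, 0, 0, 0, 14, 0, -38, 0, 0, 0, 14, 0, -38, 0, 0, 0]}}

```text
time_s: 17.32
position: [0.5379, 0.1411, 0.2102]
tool_rot: [[0.998, -0.003, -0.056], [0.056, -0.0, 0.998], [-0.003, -1.0, -0.0]]
ft_force: [0.6, 0.5, -0.2]
grip_width: 0.0855
```

Emit:
{"api": "move_arm", "payload": {"targets": [15, 0, -38, 0, 0, 0, 15, 0, -38, 0, 0, 0, 15, 0, -38, 0, 0, 0, 15, 0, -35, 0, 0, 0, 11.3, 0, -24.7, 0, 0, 0]}}

```text
time_s: 17.95
position: [0.6187, -0.0287, 0.2098]
tool_rot: [[0.998, -0.003, -0.055], [0.055, 0.0, 0.998], [-0.003, -1.0, 0.001]]
ft_force: [0.0, -0.4, 0.5]
grip_width: 0.0853
```

Emit:
{"api": "move_arm", "payload": {"targets": [0, 5, 0, 0, 0, 0, 0, 15, 0, 0, 0, 0, 0, 10, 0, 0, 0, 0, 0, 4, 0, 0, 0, 0, 0, 0, 0, 0, 0, 0]}}

```text
time_s: 18.58
position: [0.6187, -0.0253, 0.1776]
tool_rot: [[0.998, -0.0, -0.058], [0.058, 0.0, 0.998], [-0.0, -1.0, 0.0]]
ft_force: [0.3, 0.1, 1.0]
grip_width: 0.0849
```

```bash
python3 w.py wrist4.png
```

```text
[ 0.6187 -0.0253  0.1776]
can 6104 z 0.1233 circ [618.1 -25.3] 26.9 mean [ 0.6164 -0.0255  0.1232] rect [617.9 -25.4  52.6  53.3  53.5]
mill none
tin none
pot 2053 z 0.0532 circ [624.4  30.3] 21.6 mean [0.623  0.0296 0.0528] rect [624.1  30.1  41.8  41.4  77. ]
```

View pics/wrist4.png

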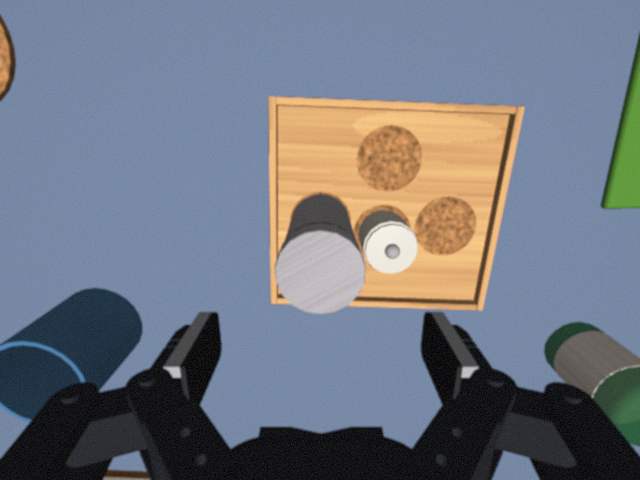

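Emit:
{"api": "move_arm", "payload": {"targets": [0, 25, 0, 0, 0, 0, 0, 28, 0, 0, 0, 0, 0, 25, 0, 0, 0, 0, 0, 13, 0, 0, 0, 0, 0, 7, 0, 0, 0, 0]}}

```text
time_s: 19.25
position: [0.6191, -0.0257, 0.0798]
tool_rot: [[0.998, 0.0, -0.057], [0.057, -0.0, 0.998], [0.0, -1.0, -0.0]]
ft_force: [0.6, -0.8, 1.3]
grip_width: 0.0855
```

Emit:
{"api": "move_arm", "payload": {"targets": [0, 0, 0, 0, 0, 0, 0, 0, 0, 0, 0, 0, 0, 0, 0, 0, 0, 0, 0, 0, 0, 0, 0, 0, 0, 0, 0, 0, 0, 0], "hand": -1}}

```text
time_s: 19.88
position: [0.6193, -0.0259, 0.0809]
tool_rot: [[0.998, 0.002, -0.057], [0.057, -0.001, 0.998], [0.002, -1.0, -0.001]]
ft_force: [-0.8, -1.0, 5.2]
grip_width: 0.0525
```

Emit:
{"api": "move_arm", "payload": {"targets": [0, -8, 0, 0, 0, 0, 0, -25, 0, 0, 0, 0, 0, -42, 0, 0, 0, 0, 0, -42, 0, 0, 0, 0, 0, -33, 0, 0, 0, 0]}}

```text
time_s: 20.5
position: [0.6187, -0.0256, 0.2317]
tool_rot: [[0.998, 0.001, -0.057], [0.057, -0.0, 0.998], [0.001, -1.0, -0.0]]
ft_force: [0.7, -0.1, -2.8]
grip_width: 0.0525
```

Emit:
{"api": "move_arm", "payload": {"targets": [-3, 0, 18, 0, 0, 0, -6, 0, 38, 0, 0, 0, -6, 0, 38, 0, 0, 0, -6, 0, 38, 0, 0, 0, -6, 0, 38, 0, 0, 0]}}

```text
time_s: 21.12
position: [0.5805, 0.1446, 0.2277]
tool_rot: [[0.998, -0.004, -0.058], [0.058, 0.0, 0.998], [-0.004, -1.0, 0.0]]
ft_force: [0.5, -0.8, -3.8]
grip_width: 0.0527
```

Emit:
{"api": "move_arm", "payload": {"targets": [-6, 0, 38, 0, 0, 0, -6, 5, 38, 0, 0, 0, -7, 15, 38, 0, 0, 0, -7, 22, 33, 0, 0, 0, -5, 24, 22.6, 0, 0, 0]}}

```text
time_s: 21.75
position: [0.5392, 0.3121, 0.1612]
tool_rot: [[0.998, -0.003, -0.059], [0.059, -0.001, 0.998], [-0.003, -1.0, -0.0]]
ft_force: [0.8, 0.3, -3.5]
grip_width: 0.0529
```

Emit:
{"api": "move_arm", "payload": {"targets": [0, 28, 0, 0, 0, 0, 0, 24, 0, 0, 0, 0, 0, 18, 0, 0, 0, 0, 0, 9, 0, 0, 0, 0, 0, 5, 0, 0, 0, 0]}}

```text
time_s: 22.38
position: [0.5414, 0.3105, 0.081]
tool_rot: [[0.998, 0.001, -0.058], [0.058, 0.0, 0.998], [0.001, -1.0, 0.0]]
ft_force: [-6.2, -3.3, 29.4]
grip_width: 0.0527
```

Emit:
{"api": "move_arm", "payload": {"targets": [0, -1, 0, 0, 0, 0, 0, 0, 0, 0, 0, 0, 0, 0, 0, 0, 0, 0, 0, 0, 0, 0, 0, 0, 0, 0, 0, 0, 0, 0]}}

```text
time_s: 23.0
position: [0.5416, 0.3102, 0.081]
tool_rot: [[0.998, 0.0, -0.057], [0.057, 0.0, 0.998], [0.0, -1.0, 0.0]]
ft_force: [-0.4, 0.7, 2.9]
grip_width: 0.0524
```

Emit:
{"api": "move_arm", "payload": {"targets": [0, 0, 0, 0, 0, 0, 0, 0, 0, 0, 0, 0, 0, 0, 0, 0, 0, 0, 0, 0, 0, 0, 0, 0, 0, 0, 0, 0, 0, 0], "hand": 1}}

```text
time_s: 23.62
position: [0.5415, 0.31, 0.0808]
tool_rot: [[0.998, 0.0, -0.057], [0.057, 0.0, 0.998], [0.0, -1.0, -0.0]]
ft_force: [0.5, 0.1, 0.5]
grip_width: 0.0857
```

Emit:
{"api": "move_arm", "payload": {"targets": [0, -8, 0, 0, 0, 0, 0, -25, 0, 0, 0, 0, 0, -40, 0, 0, 0, 0, 0, -37, 0, 0, 0, 0, 0, -15, 0, 0, 0, 0]}}

```text
time_s: 24.25
position: [0.542, 0.3102, 0.2084]
tool_rot: [[0.998, 0.004, -0.057], [0.057, 0.001, 0.998], [0.004, -1.0, 0.001]]
ft_force: [0.2, -0.2, 0.1]
grip_width: 0.0858
```

```bash
python3 s.py; python3 -c "
from h import *
snap('scene','scene3.png')"
```

```text
24.25 [0.542  0.3102 0.2084] [[0.998, 0.004, -0.057], [0.057, 0.001, 0.998], [0.004, -1.0, 0.001]] [ 18.9  30.5  64.8  -0.   84.5 -74.3] 0.0858
```

View pics/scene3.png

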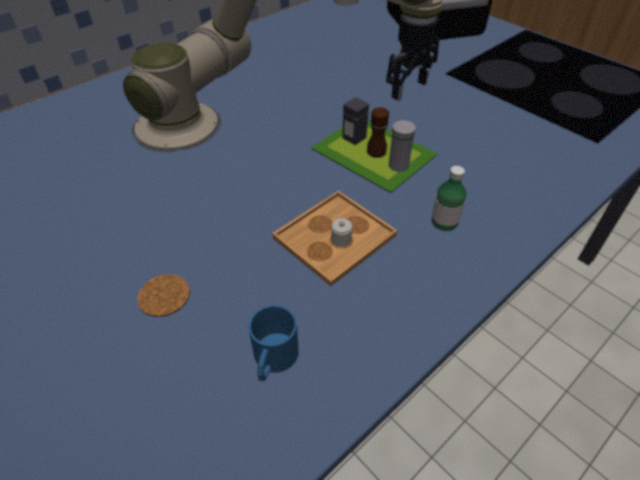

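The scene view shows the tin (355,120), mill (378,133) and canister (401,147) standing on the board. The pot is still in place at (341,232). Now I go for the pot.

Emit:
{"api": "move_arm", "payload": {"targets": [4, 0, -15, 0, 0, 0, 7, 0, -30, 0, 0, 0, 8, 0, -33, 0, 0, 0, 8, 0, -33, 0, 0, 0, 8, 0, -33, 0, 0, 0]}}

```text
time_s: 24.92
position: [0.5845, 0.1661, 0.2038]
tool_rot: [[0.998, -0.003, -0.057], [0.057, -0.001, 0.998], [-0.003, -1.0, -0.0]]
ft_force: [0.4, 0.1, 0.2]
grip_width: 0.0856
```

Emit:
{"api": "move_arm", "payload": {"targets": [8, 0, -33, 0, 0, 0, 8, 15, -33, 0, 0, 0, 7, 20, -31, 0, 0, 0, 6, 20, -26, 0, 0, 0, 3.1, 10, -16.9, 0, 0, 0]}}

```text
time_s: 25.55
position: [0.624, 0.0285, 0.1381]
tool_rot: [[0.998, -0.004, -0.056], [0.056, 0.0, 0.998], [-0.004, -1.0, 0.001]]
ft_force: [0.4, -0.2, -0.4]
grip_width: 0.0853
```

Emit:
{"api": "move_arm", "payload": {"targets": [0, 0, 0, 0, 0, 0, 0, 0, 0, 0, 0, 0, 0, 0, 0, 0, 0, 0, 0, 0, 0, 0, 0, 0, 0, 0, 0, 0, 0, 0]}}

```text
time_s: 26.18
position: [0.6247, 0.0308, 0.1411]
tool_rot: [[0.998, 0.0, -0.058], [0.058, 0.0, 0.998], [0.0, -1.0, -0.0]]
ft_force: [-0.2, 0.9, -0.1]
grip_width: 0.0858
```

```bash
python3 w.py wrist5.png
```

```text
[0.6247 0.0308 0.1411]
can none
mill none
tin none
pot 2703 z 0.0532 circ [624.8  30.8] 21.5 mean [0.6229 0.0307 0.0529] rect [624.2  30.5  41.7  41.6  57. ]
```

View pics/wrist5.png

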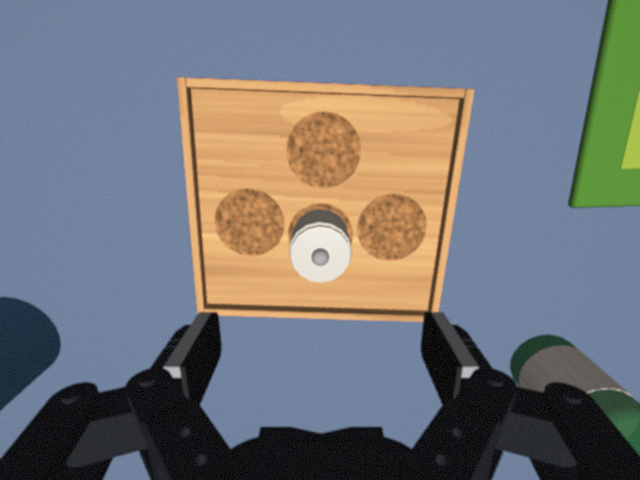

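Emit:
{"api": "move_arm", "payload": {"targets": [0, 25, 0, 0, 0, 0, 0, 32, 0, 0, 0, 0, 0, 30, 0, 0, 0, 0, 0, 18, 0, 0, 0, 0, 0, 10, 0, 0, 0, 0]}}

```text
time_s: 26.85
position: [0.6245, 0.0305, 0.025]
tool_rot: [[0.998, -0.001, -0.057], [0.057, 0.0, 0.998], [-0.001, -1.0, 0.0]]
ft_force: [-0.8, -0.3, -0.2]
grip_width: 0.0856
```

Emit:
{"api": "move_arm", "payload": {"targets": [0, 2, 0, 0, 0, 0, 0, 0, 0, 0, 0, 0, 0, 0, 0, 0, 0, 0, 0, 0, 0, 0, 0, 0, 0, 0, 0, 0, 0, 0], "hand": -1, "squeeze": 35}}

```text
time_s: 27.48
position: [0.6253, 0.0303, 0.0248]
tool_rot: [[0.998, 0.002, -0.057], [0.057, -0.0, 0.998], [0.002, -1.0, -0.0]]
ft_force: [0.0, 0.5, 6.1]
grip_width: 0.0428
```

Emit:
{"api": "move_arm", "payload": {"targets": [0, -5, 0, 0, 0, 0, 0, -18, 0, 0, 0, 0, 0, -28, 0, 0, 0, 0, 0, -28, 0, 0, 0, 0, 0, -18, 0, 0, 0, 0]}}

```text
time_s: 28.1
position: [0.6251, 0.0304, 0.1234]
tool_rot: [[0.998, 0.002, -0.057], [0.057, -0.0, 0.998], [0.002, -1.0, -0.0]]
ft_force: [-0.2, -0.4, -0.9]
grip_width: 0.0431
```

Run:
```python
from h import *
for n in ['wrist5','top0']:
    g=np.load(f'pics/{n}.npz'); W=wcloud(g) if 'w' in n else cloud(g)
    print(n)
    if 'w' in n:
        px=g['pixels'];hsv=cv2.cvtColor(px,cv2.COLOR_RGB2HSV)
        for u,v in [(324,149),(250,222),(391,227)]: print(px[v,u],px[v-45,u],hsv[v,u],hsv[v-45,u],W[v,u])
        gray=cv2.GaussianBlur(px[...,2].astype(np.float32),(0,0),2)  # blue
        gg=cv2.GaussianBlur(cv2.cvtColor(px,cv2.COLOR_RGB2GRAY),(0,0),2.5)
        m=(gg<125)&(abs(W[...,2]-.008)<.004)&(hsv[...,0]<25)&(hsv[...,1]>80)
        m=cv2.morphologyEx(m.astype(np.uint8),cv2.MORPH_OPEN,np.ones((9,9)))
        k,l,st,c=cv2.connectedComponentsWithStats(m)
        for i in range(1,k):
            if st[i,4]>800:
                q=W[l==i]; cc,r=cv2.minEnclosingCircle(q[:,:2].astype(np.float32)*1000); print(st[i],q.mean(0).round(4),np.round(cc,1),round(r,1))
s,g=snap('wrist','wrist6.png'); snap('scene','scene4.png')
```

```text
wrist5
[183 131  82] [238 189 125] [ 15 141 183] [ 17 121 238] [0.55925338 0.03001674 0.00870168]
[175 126  79] [214 158 105] [ 15 140 175] [ 15 130 214] [ 0.61781556 -0.02442004  0.00948666]
[181 131  84] [220 167 111] [ 15 137 181] [ 15 126 220] [0.61584508 0.08659287 0.00792778]
top0
```

View pics/scene4.png

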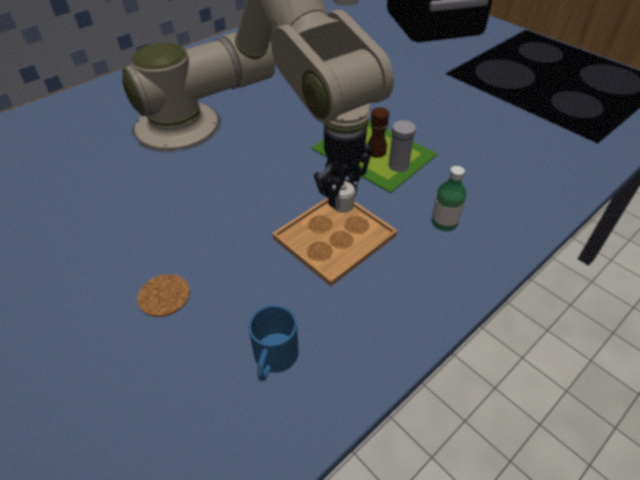

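Emit:
{"api": "move_arm", "payload": {"targets": [-8, 0, -18, 0, 0, 0, -15, 0, -38, 0, 0, 0, -17, 0, -39, 0, 0, 0, -17, 0, -39, 0, 0, 0, -17, 0, -39, 0, 0, 0]}}

```text
time_s: 28.82
position: [0.5592, -0.1484, 0.12]
tool_rot: [[0.998, -0.002, -0.057], [0.057, 0.001, 0.998], [-0.002, -1.0, 0.001]]
ft_force: [0.3, -0.4, -0.6]
grip_width: 0.0428
```

Emit:
{"api": "move_arm", "payload": {"targets": [-17, 0, -39, 0, 0, 0, -17, 0, -39, 0, 0, 0, -17, 0, -39, 0, 0, 0, -15, 0, -34, 0, 0, 0, -9.3, 0, -23, 0, 0, 0]}}

```text
time_s: 29.45
position: [0.4936, -0.3265, 0.1199]
tool_rot: [[0.998, -0.002, -0.055], [0.055, 0.001, 0.998], [-0.001, -1.0, 0.001]]
ft_force: [0.2, 0.4, -1.6]
grip_width: 0.0428
```

Emit:
{"api": "move_arm", "payload": {"targets": [0, 0, 0, 0, 0, 0, 0, 0, 0, 0, 0, 0, 0, 0, 0, 0, 0, 0, 0, 0, 0, 0, 0, 0, 0, 0, 0, 0, 0, 0]}}

```text
time_s: 30.08
position: [0.4957, -0.3242, 0.1209]
tool_rot: [[0.998, 0.0, -0.058], [0.058, -0.0, 0.998], [0.0, -1.0, -0.0]]
ft_force: [0.4, 0.9, -0.2]
grip_width: 0.0431
```

Run:
```python
from h import *
snap('wrist','wrist7.png'); g=np.load('pics/wrist7.npz'); W=wcloud(g); print(g['pos'])
hsv=cv2.cvtColor(g['pixels'],cv2.COLOR_RGB2HSV)
m=(hsv[...,0]<22)&(hsv[...,1]>90)&(abs(W[...,2]-.005)<.006)&(np.hypot(W[...,0]-.495,W[...,1]+.324)<.07)
q=W[m]; print(len(q),q.mean(0),cv2.minEnclosingCircle(q[:,:2].astype(np.float32)*1000)); 
h=cv2.convexHull(q[:,:2].astype(np.float32)*1000)[:,0]
A=np.c_[2*h,np.ones(len(h))]; s=np.linalg.lstsq(A,(h**2).sum(1),rcond=None)[0]; print('fit',s[:2],np.sqrt(s[2]+s[0]**2+s[1]**2), h.min(0),h.max(0))
```

```text
[ 0.49569655 -0.32418509  0.12086329]
11390 [ 0.48520883 -0.32372914  0.00631428] ((493.739990234375, -322.12945556640625), 50.6024169921875)
fit [ 493.28564979 -323.21598394] 49.28522025659292 [ 443.72217 -372.55087] [ 533.09204 -273.83304]
```

View pics/wrist7.png

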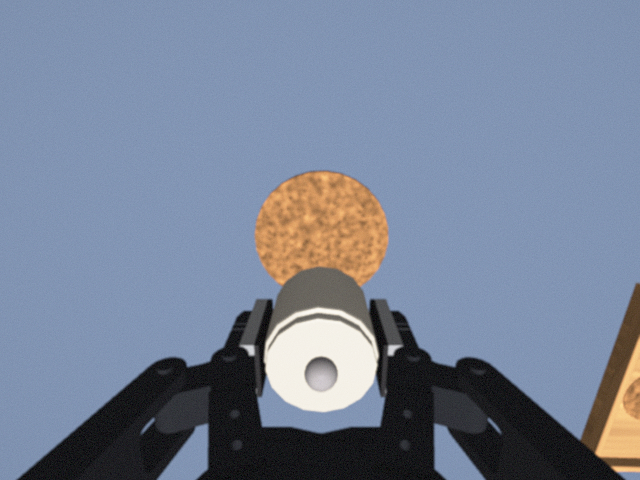

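The wrist view shows the coaster centred at (321,232), with the pot upright in the fingers at (321,360). The coaster measures about (0.494, -0.3235).

Emit:
{"api": "move_arm", "payload": {"targets": [-1.2, 20, 0.7, 0, 0, 0, 0, 30, 0, 0, 0, 0, 0, 25, 0, 0, 0, 0, 0, 14, 0, 0, 0, 0, 0, 6, 0, 0, 0, 0]}}

```text
time_s: 30.75
position: [0.4943, -0.3239, 0.0254]
tool_rot: [[0.998, -0.0, -0.057], [0.057, 0.0, 0.998], [-0.0, -1.0, 0.0]]
ft_force: [-0.2, -1.3, -0.6]
grip_width: 0.0435
```

Emit:
{"api": "move_arm", "payload": {"targets": [0, 2, 0, 0, 0, 0, 0, 1, 0, 0, 0, 0, 0, 1, 0, 0, 0, 0, 0, 0, 0, 0, 0, 0, 0, 0, 0, 0, 0, 0]}}

```text
time_s: 31.38
position: [0.4945, -0.3242, 0.0228]
tool_rot: [[0.998, 0.001, -0.057], [0.057, -0.001, 0.998], [0.001, -1.0, -0.001]]
ft_force: [-0.9, 1.0, 5.5]
grip_width: 0.0429
```

Emit:
{"api": "move_arm", "payload": {"targets": [0, 0, 0, 0, 0, 0, 0, 0, 0, 0, 0, 0, 0, 0, 0, 0, 0, 0, 0, 0, 0, 0, 0, 0, 0, 0, 0, 0, 0, 0], "hand": 1}}

```text
time_s: 32.0
position: [0.4943, -0.3239, 0.0218]
tool_rot: [[0.998, -0.0, -0.057], [0.057, 0.0, 0.998], [-0.0, -1.0, 0.0]]
ft_force: [0.9, -0.9, 0.4]
grip_width: 0.0855
```

Emit:
{"api": "move_arm", "payload": {"targets": [0, -6, 0, 0, 0, 0, 0, -20, 0, 0, 0, 0, 0, -40, 0, 0, 0, 0, 0, -50, 0, 0, 0, 0, 0, -50, 0, 0, 0, 0]}}

```text
time_s: 32.62
position: [0.4941, -0.3238, 0.1899]
tool_rot: [[0.998, 0.0, -0.057], [0.057, -0.0, 0.998], [0.0, -1.0, -0.0]]
ft_force: [0.1, 0.2, 0.1]
grip_width: 0.0858
```

Run:
```python
from h import *
s,_=snap('wrist','wrist8.png'); print(s['time_s'],s['position']);snap('top','top2.png')
g=np.load('pics/wrist8.npz'); W=wcloud(g)
hsv=cv2.cvtColor(g['pixels'],cv2.COLOR_RGB2HSV)
m=(hsv[...,0]<22)&(hsv[...,1]>90)&(abs(W[...,2]-.005)<.006)&(np.hypot(W[...,0]-.495,W[...,1]+.324)<.07)
q=W[m];print('coaster w',cv2.minEnclosingCircle(q[:,:2].astype(np.float32)*1000))
m=(abs(W[...,2]-.051)<.004)&(np.hypot(W[...,0]-.495,W[...,1]+.324)<.07)
q=W[m];print('lid w',cv2.minEnclosingCircle(q[:,:2].astype(np.float32)*1000),np.median(q[:,2]))
```

```text
32.625 [ 0.49409376 -0.32375597  0.18987936]
coaster w ((494.31817626953125, -322.7855224609375), 50.41915512084961)
lid w ((494.0350646972656, -323.6255187988281), 20.687143325805664) 0.05123968276443014
```

View pics/top2.png

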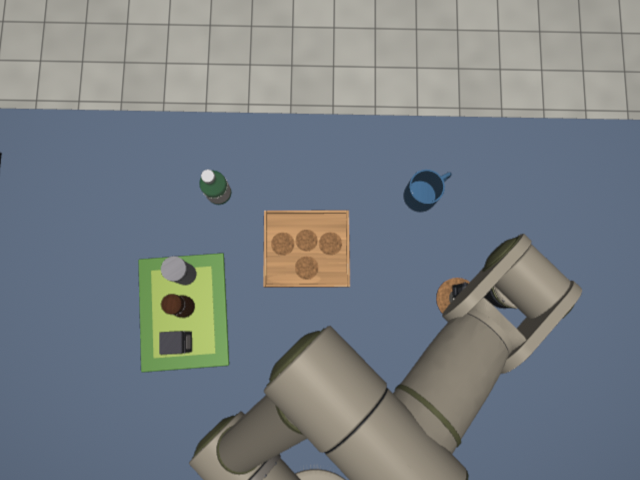

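View pics/wrist8.png

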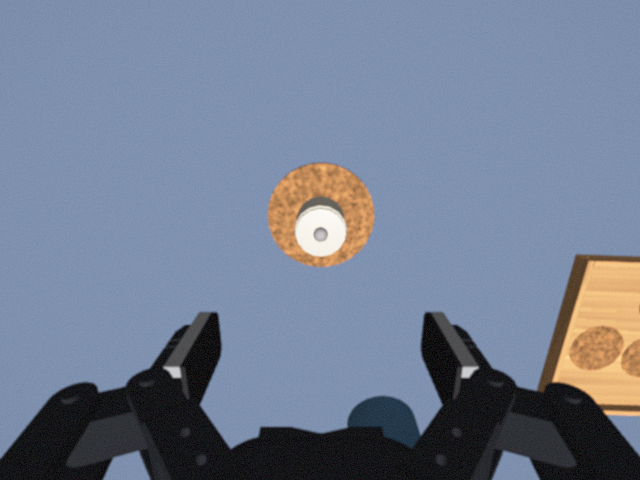

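Top view: tin (172,343), mill (175,305) and canister (176,270) are on the board, and the pot is on the coaster. Wrist view: lid at (321,232) on the coaster, within 1 mm of its middle. Next I put the canister back.

Emit:
{"api": "move_arm", "payload": {"targets": [3, -10, 25, 0, 0, 0, 6, -12, 45, 0, 0, 0, 6, 0, 45, 0, 0, 0, 6, 0, 45, 0, 0, 0, 6, 0, 45, 0, 0, 0]}}

```text
time_s: 33.35
position: [0.5088, -0.115, 0.2094]
tool_rot: [[0.998, -0.001, -0.058], [0.058, 0.001, 0.998], [-0.001, -1.0, 0.001]]
ft_force: [-0.2, -0.4, -0.2]
grip_width: 0.0854
```

Emit:
{"api": "move_arm", "payload": {"targets": [6, 0, 45, 0, 0, 0, 6, 0, 45, 0, 0, 0, 6, 0, 45, 0, 0, 0, 6, 0, 45, 0, 0, 0, 6, 0, 45, 0, 0, 0]}}

```text
time_s: 33.98
position: [0.5254, 0.1111, 0.2094]
tool_rot: [[0.998, -0.002, -0.058], [0.058, 0.0, 0.998], [-0.002, -1.0, 0.0]]
ft_force: [0.5, -0.1, 0.0]
grip_width: 0.0855
```

Emit:
{"api": "move_arm", "payload": {"targets": [6, 0, 45, 0, 0, 0, 6, 0, 45, 0, 0, 0, 6, 0, 45, 0, 0, 0, 5, 0, 40, 0, 0, 0, 3.5, 0, 25.3, 0, 0, 0]}}

```text
time_s: 34.6
position: [0.54, 0.3127, 0.209]
tool_rot: [[0.998, -0.002, -0.059], [0.059, -0.0, 0.998], [-0.002, -1.0, -0.0]]
ft_force: [0.0, -0.7, 0.2]
grip_width: 0.0857
```

Emit:
{"api": "move_arm", "payload": {"targets": [0, 5, 0, 0, 0, 0, 0, 12, 0, 0, 0, 0, 0, 10, 0, 0, 0, 0, 0, 4, 0, 0, 0, 0, 0, 0, 0, 0, 0, 0]}}

```text
time_s: 35.22
position: [0.5416, 0.3097, 0.1785]
tool_rot: [[0.998, -0.001, -0.057], [0.057, -0.0, 0.998], [-0.001, -1.0, -0.0]]
ft_force: [-0.2, 0.6, 0.5]
grip_width: 0.0855
```

```bash
cat > m.py <<'E'
from h import *
import sys
fn=sys.argv[1]; s,_=snap('wrist',fn); print(round(s['time_s'],2),np.round(s['position'],4)); g=np.load('pics/'+fn[:-4]+'.npz'); W=wcloud(g)
for nm,h in [('can',.123),('mill',.1315),('tin',.113)]:
    x,y={'can':(.5415,.310),'mill':(.465,.31),'tin':(.385,.310)}[nm]
    m=(abs(W[...,2]-h)<.005)&(np.hypot(W[...,0]-x,W[...,1]-y)<.036)
    q=W[m][:,:2].astype(np.float32)*1000
    if len(q)>50: print(nm,len(q),np.round(np.hstack(cv2.minEnclosingCircle(q)),1),np.round(np.hstack(cv2.minAreaRect(q)),1))
E
python3 m.py wrist9.png
```

```text
35.23 [0.5416 0.3097 0.1785]
can 6049 [540.1 310.7  27. ] [539.9 310.9  53.2  52.9   1. ]
mill 5555 [465.1 310.3  21.5] [465.2 310.4  42.   42.3  15.9]
tin 2054 [403.9 311.6  24. ] [405.1 311.6   8.8  47.8   2.6]
```

View pics/wrist9.png

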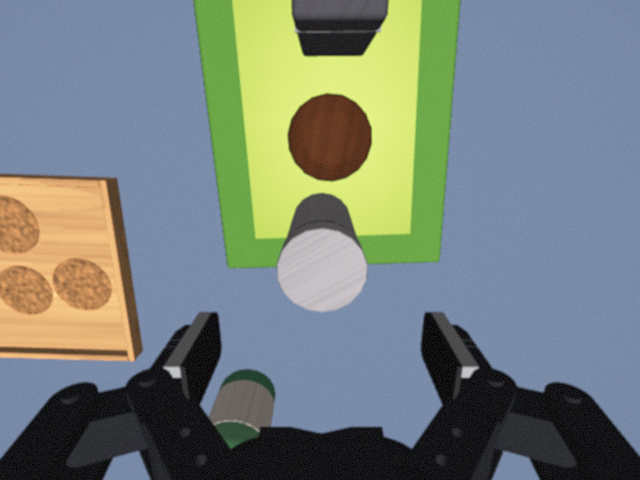

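Emit:
{"api": "move_arm", "payload": {"targets": [0, 25, 0.6, 0, 0, 0, 0, 28, 0, 0, 0, 0, 0, 25, 0, 0, 0, 0, 0, 13, 0, 0, 0, 0, 0, 7, 0, 0, 0, 0]}}

```text
time_s: 35.9
position: [0.5418, 0.3107, 0.0808]
tool_rot: [[0.998, 0.0, -0.057], [0.057, 0.0, 0.998], [0.0, -1.0, 0.0]]
ft_force: [0.4, 0.5, -0.1]
grip_width: 0.0857
```

Emit:
{"api": "move_arm", "payload": {"targets": [0, 0, 0, 0, 0, 0, 0, 0, 0, 0, 0, 0, 0, 0, 0, 0, 0, 0, 0, 0, 0, 0, 0, 0, 0, 0, 0, 0, 0, 0], "hand": -1, "squeeze": 40}}

```text
time_s: 36.52
position: [0.5421, 0.3108, 0.0819]
tool_rot: [[0.998, 0.002, -0.057], [0.057, 0.001, 0.998], [0.002, -1.0, 0.001]]
ft_force: [-0.8, -1.0, 6.6]
grip_width: 0.0528
```

Emit:
{"api": "move_arm", "payload": {"targets": [0, -8, 0, 0, 0, 0, 0, -25, 0, 0, 0, 0, 0, -42, 0, 0, 0, 0, 0, -42, 0, 0, 0, 0, 0, -33, 0, 0, 0, 0]}}

```text
time_s: 37.15
position: [0.5414, 0.3107, 0.2326]
tool_rot: [[0.998, 0.0, -0.057], [0.057, 0.0, 0.998], [0.0, -1.0, 0.0]]
ft_force: [0.3, 0.6, -2.5]
grip_width: 0.0527
```

Emit:
{"api": "move_arm", "payload": {"targets": [3, 0, -18, 0, 0, 0, 6, 0, -38, 0, 0, 0, 6, 0, -38, 0, 0, 0, 6, 0, -38, 0, 0, 0, 6, 0, -38, 0, 0, 0]}}

```text
time_s: 37.78
position: [0.5777, 0.1402, 0.2286]
tool_rot: [[0.998, -0.004, -0.057], [0.057, -0.0, 0.998], [-0.004, -1.0, -0.0]]
ft_force: [0.7, 0.4, -3.0]
grip_width: 0.0526
```

Emit:
{"api": "move_arm", "payload": {"targets": [6, 0, -38, 0, 0, 0, 7, 0, -38, 0, 0, 0, 7, 0, -38, 0, 0, 0, 6, 0, -33, 0, 0, 0, 4.9, 0, -23.2, 0, 0, 0]}}

```text
time_s: 38.4
position: [0.6183, -0.0278, 0.2288]
tool_rot: [[0.998, -0.003, -0.056], [0.056, 0.001, 0.998], [-0.003, -1.0, 0.001]]
ft_force: [0.4, -0.8, -2.6]
grip_width: 0.0526
```

Emit:
{"api": "move_arm", "payload": {"targets": [0, 10, 0, 0, 0, 0, 0, 25, 0, 0, 0, 0, 0, 20, 0, 0, 0, 0, 0, 10, 0, 0, 0, 0, 0, 0, 0, 0, 0, 0]}}

```text
time_s: 39.02
position: [0.6185, -0.0251, 0.1651]
tool_rot: [[0.998, -0.002, -0.058], [0.058, 0.0, 0.998], [-0.002, -1.0, 0.001]]
ft_force: [-0.4, -0.5, -2.6]
grip_width: 0.0528
```

```bash
python3 w.py wrist10.png
```

```text
[ 0.6185 -0.0251  0.1651]
can 545 z 0.1233 circ [606.1 -26.2] 23.4 mean [ 0.5947 -0.0266  0.1232] rect [598.5 -27.2  15.4  46.8   7. ]
mill none
tin none
pot none
```

View pics/wrist10.png

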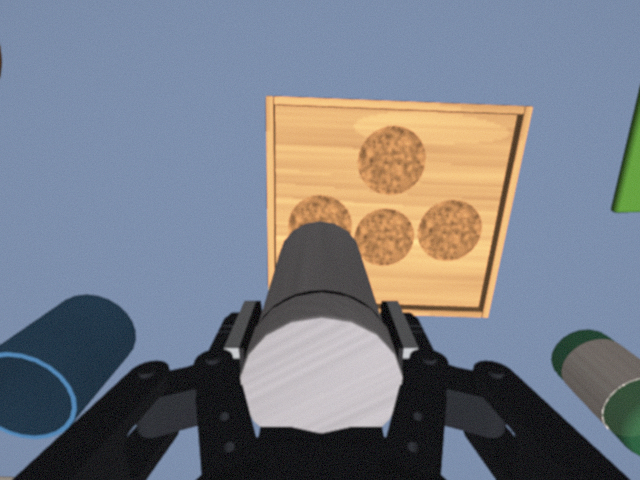

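Emit:
{"api": "move_arm", "payload": {"targets": [0, 22, 0, 0, 0, 0, 0, 25, 0, 0, 0, 0, 0, 18, 0, 0, 0, 0, 0, 10, 0, 0, 0, 0, 0, 4, 0, 0, 0, 0]}}

```text
time_s: 39.7
position: [0.6191, -0.0256, 0.0871]
tool_rot: [[0.998, 0.001, -0.057], [0.057, -0.0, 0.998], [0.001, -1.0, -0.0]]
ft_force: [-0.1, 0.5, -3.0]
grip_width: 0.0525
```

Emit:
{"api": "move_arm", "payload": {"targets": [0, 2, 0, 0, 0, 0, 0, 1, 0, 0, 0, 0, 0, 1, 0, 0, 0, 0, 0, 0, 0, 0, 0, 0, 0, 0, 0, 0, 0, 0]}}

```text
time_s: 40.33
position: [0.6189, -0.0257, 0.0829]
tool_rot: [[0.998, 0.0, -0.057], [0.057, -0.0, 0.998], [0.0, -1.0, -0.0]]
ft_force: [-0.6, -0.1, -3.5]
grip_width: 0.0529
```

Emit:
{"api": "move_arm", "payload": {"targets": [0, 1, 0, 0, 0, 0, 0, 1, 0, 0, 0, 0, 0, 0, 0, 0, 0, 0, 0, 0, 0, 0, 0, 0, 0, 0, 0, 0, 0, 0]}}

```text
time_s: 40.95
position: [0.6193, -0.0257, 0.0819]
tool_rot: [[0.998, 0.002, -0.057], [0.057, -0.0, 0.998], [0.002, -1.0, -0.001]]
ft_force: [-1.5, 0.2, 4.9]
grip_width: 0.0529
```

Emit:
{"api": "move_arm", "payload": {"targets": [0, 0, 0, 0, 0, 0, 0, 0, 0, 0, 0, 0, 0, 0, 0, 0, 0, 0, 0, 0, 0, 0, 0, 0, 0, 0, 0, 0, 0, 0], "hand": 1}}

```text
time_s: 41.58
position: [0.6188, -0.0256, 0.0808]
tool_rot: [[0.998, -0.0, -0.057], [0.057, 0.0, 0.998], [-0.0, -1.0, 0.0]]
ft_force: [-0.1, -1.0, -0.7]
grip_width: 0.0855
```

Emit:
{"api": "move_arm", "payload": {"targets": [0, -8, 0, 0, 0, 0, 0, -25, 0, 0, 0, 0, 0, -40, 0, 0, 0, 0, 0, -40, 0, 0, 0, 0, 0, -17, 0, 0, 0, 0]}}

```text
time_s: 42.2
position: [0.6194, -0.0257, 0.2141]
tool_rot: [[0.998, 0.004, -0.057], [0.057, -0.001, 0.998], [0.004, -1.0, -0.001]]
ft_force: [1.1, 0.1, -0.1]
grip_width: 0.0851
```

```bash
python3 w.py wrist11.png
```

```text
[ 0.6194 -0.0257  0.2141]
can 4607 z 0.1232 circ [616.9 -26. ] 27.0 mean [ 0.6154 -0.0262  0.1232] rect [616.7 -26.1  53.1  53.2  49.6]
mill none
tin none
pot none
```

Emit:
{"api": "move_arm", "payload": {"targets": [-7, 0, 18, 0, 0, 0, -14, 0, 38, 0, 0, 0, -14, 0, 38, 0, 0, 0, -14, 0, 38, 0, 0, 0, -14, 0, 38, 0, 0, 0]}}

```text
time_s: 42.88
position: [0.5443, 0.1426, 0.2096]
tool_rot: [[0.998, -0.003, -0.058], [0.058, 0.0, 0.998], [-0.003, -1.0, 0.0]]
ft_force: [1.7, -0.1, -0.5]
grip_width: 0.0853
```

Emit:
{"api": "move_arm", "payload": {"targets": [-15, 0, 38, 0, 0, 0, -15, 0, 38, 0, 0, 0, -15, 0, 38, 0, 0, 0, -15, 0, 35, 0, 0, 0, -11.5, 0, 25, 0, 0, 0]}}

```text
time_s: 43.5
position: [0.4625, 0.3119, 0.2096]
tool_rot: [[0.998, -0.003, -0.059], [0.059, -0.001, 0.998], [-0.003, -1.0, -0.001]]
ft_force: [-0.3, 0.2, 0.3]
grip_width: 0.0852
```

Emit:
{"api": "move_arm", "payload": {"targets": [0, 5, 0, 0, 0, 0, 0, 12, 0, 0, 0, 0, 0, 10, 0, 0, 0, 0, 0, 4, 0, 0, 0, 0, 0, 0, 0, 0, 0, 0]}}

```text
time_s: 44.12
position: [0.465, 0.3098, 0.1795]
tool_rot: [[0.998, -0.001, -0.056], [0.056, -0.0, 0.998], [-0.001, -1.0, -0.0]]
ft_force: [-0.5, 0.2, 0.9]
grip_width: 0.0854
```

```bash
python3 m.py wrist12.png
```

```text
44.12 [0.465  0.3098 0.1795]
mill 3738 [464.9 310.4  21.4] [465.  310.3  41.9  42.2  38.1]
tin 7869 [384.8 310.6  32.5] [384.7 310.6  47.7  48.2   3.4]
```

View pics/wrist12.png

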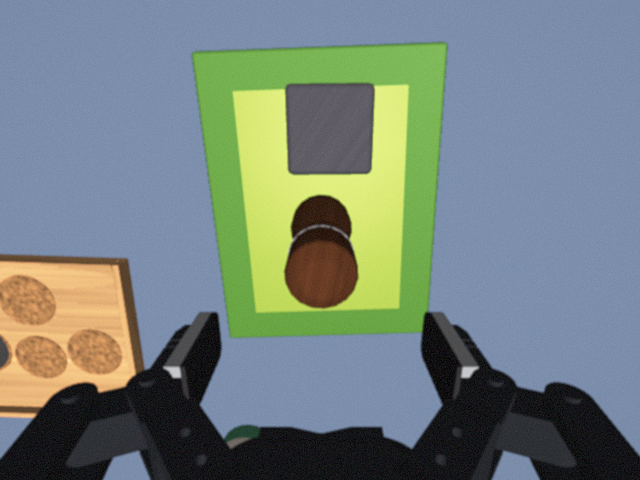

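Emit:
{"api": "move_arm", "payload": {"targets": [0, 20, 0.4, 0, 0, 0, 0, 24, 0, 0, 0, 0, 0, 20, 0, 0, 0, 0, 0, 12, 0, 0, 0, 0, 0, 6, 0, 0, 0, 0]}}

```text
time_s: 44.8
position: [0.465, 0.3105, 0.0977]
tool_rot: [[0.998, 0.0, -0.057], [0.057, 0.0, 0.998], [0.0, -1.0, 0.0]]
ft_force: [-0.6, 0.3, -0.1]
grip_width: 0.0856
```

Emit:
{"api": "move_arm", "payload": {"targets": [0, 0, 0, 0, 0, 0, 0, 0, 0, 0, 0, 0, 0, 0, 0, 0, 0, 0, 0, 0, 0, 0, 0, 0, 0, 0, 0, 0, 0, 0], "hand": -1}}

```text
time_s: 45.42
position: [0.4653, 0.3106, 0.0987]
tool_rot: [[0.998, 0.002, -0.057], [0.057, 0.0, 0.998], [0.002, -1.0, 0.0]]
ft_force: [0.1, -0.5, 5.8]
grip_width: 0.0431
```

Emit:
{"api": "move_arm", "payload": {"targets": [0, -8, 0, 0, 0, 0, 0, -25, 0, 0, 0, 0, 0, -42, 0, 0, 0, 0, 0, -42, 0, 0, 0, 0, 0, -33, 0, 0, 0, 0]}}

```text
time_s: 46.05
position: [0.4646, 0.3105, 0.2497]
tool_rot: [[0.998, 0.001, -0.057], [0.057, 0.0, 0.998], [0.001, -1.0, 0.0]]
ft_force: [0.7, -0.5, -2.1]
grip_width: 0.0432
```

Emit:
{"api": "move_arm", "payload": {"targets": [8, 0, -13, 0, 0, 0, 15, 0, -26, 0, 0, 0, 15, 0, -26, 0, 0, 0, 15, 0, -26, 0, 0, 0, 15, 0, -26, 0, 0, 0]}}

```text
time_s: 46.68
position: [0.5397, 0.1959, 0.2459]
tool_rot: [[0.998, -0.003, -0.057], [0.057, -0.001, 0.998], [-0.003, -1.0, -0.0]]
ft_force: [0.0, -0.5, -2.6]
grip_width: 0.0431
```

Emit:
{"api": "move_arm", "payload": {"targets": [16, 0, -26, 0, 0, 0, 16, 0, -26, 0, 0, 0, 16, 0, -26, 0, 0, 0, 13, 0, -22, 0, 0, 0, 9.3, 0, -15.8, 0, 0, 0]}}

```text
time_s: 47.3
position: [0.6167, 0.0846, 0.2467]
tool_rot: [[0.998, -0.002, -0.056], [0.056, 0.0, 0.998], [-0.002, -1.0, 0.0]]
ft_force: [-0.3, 0.3, -3.4]
grip_width: 0.0428
```

Emit:
{"api": "move_arm", "payload": {"targets": [0, 10, 0, 0, 0, 0, 0, 25, 0, 0, 0, 0, 0, 20, 0, 0, 0, 0, 0, 10, 0, 0, 0, 0, 0, 0, 0, 0, 0, 0]}}

```text
time_s: 47.92
position: [0.6158, 0.0865, 0.1823]
tool_rot: [[0.998, -0.001, -0.058], [0.058, 0.0, 0.998], [-0.001, -1.0, 0.0]]
ft_force: [0.0, -0.3, -2.7]
grip_width: 0.0428
```

Down about 80 mm to near contact, then gently.

Emit:
{"api": "move_arm", "payload": {"targets": [0, 20, 0, 0, 0, 0, 0, 25, 0, 0, 0, 0, 0, 20, 0, 0, 0, 0, 0, 11, 0, 0, 0, 0, 0, 5, 0, 0, 0, 0]}}

```text
time_s: 48.55
position: [0.6165, 0.0861, 0.1021]
tool_rot: [[0.998, 0.001, -0.057], [0.057, -0.0, 0.998], [0.001, -1.0, -0.0]]
ft_force: [-0.1, 0.1, -2.3]
grip_width: 0.0433
```

Emit:
{"api": "move_arm", "payload": {"targets": [0, 2, 0, 0, 0, 0, 0, 1, 0, 0, 0, 0, 0, 0.5, 0, 0, 0, 0, 0, 0, 0, 0, 0, 0, 0, 0, 0, 0, 0, 0]}}

```text
time_s: 49.18
position: [0.6165, 0.086, 0.0987]
tool_rot: [[0.998, 0.001, -0.057], [0.057, -0.0, 0.998], [0.001, -1.0, -0.0]]
ft_force: [0.1, 0.2, 0.3]
grip_width: 0.0427
```

Emit:
{"api": "move_arm", "payload": {"targets": [0, 1, 0, 0, 0, 0, 0, 0, 0, 0, 0, 0, 0, 0, 0, 0, 0, 0, 0, 0, 0, 0, 0, 0, 0, 0, 0, 0, 0, 0]}}

```text
time_s: 49.8
position: [0.6167, 0.086, 0.0986]
tool_rot: [[0.998, 0.002, -0.057], [0.057, -0.0, 0.998], [0.002, -1.0, -0.0]]
ft_force: [-0.9, -1.1, 7.6]
grip_width: 0.0431
```

Emit:
{"api": "move_arm", "payload": {"targets": [0, 0, 0, 0, 0, 0, 0, 0, 0, 0, 0, 0, 0, 0, 0, 0, 0, 0, 0, 0, 0, 0, 0, 0, 0, 0, 0, 0, 0, 0], "hand": 1}}

```text
time_s: 50.42
position: [0.6162, 0.086, 0.0972]
tool_rot: [[0.998, -0.0, -0.057], [0.057, -0.0, 0.998], [-0.0, -1.0, 0.0]]
ft_force: [-0.1, -0.4, -0.1]
grip_width: 0.0855
```

Emit:
{"api": "move_arm", "payload": {"targets": [0, -8, 0, 0, 0, 0, 0, -25, 0, 0, 0, 0, 0, -40, 0, 0, 0, 0, 0, -28, 0, 0, 0, 0, 0, -12, 0, 0, 0, 0]}}

```text
time_s: 51.05
position: [0.6166, 0.0861, 0.2124]
tool_rot: [[0.998, 0.003, -0.057], [0.057, -0.0, 0.998], [0.003, -1.0, -0.0]]
ft_force: [0.7, 0.1, -0.5]
grip_width: 0.0852
```

```bash
python3 w.py wrist13.png
```

```text
[0.6166 0.0861 0.2124]
can 4872 z 0.1233 circ [617.2 -25.5] 27.3 mean [ 0.6155 -0.0246  0.1231] rect [617.  -25.6  53.   53.8  15. ]
mill 2738 z 0.1317 circ [616.5  85.6] 21.4 mean [0.6148 0.0857 0.1312] rect [616.4  85.9  41.6  41.3  21.2]
tin none
pot 142 z 0.053 circ [615.6  -5.5] 15.4 mean [ 0.6123 -0.0023  0.053 ] rect [615.4  -2.8  30.9   5.6   4.1]
```

View pics/wrist13.png

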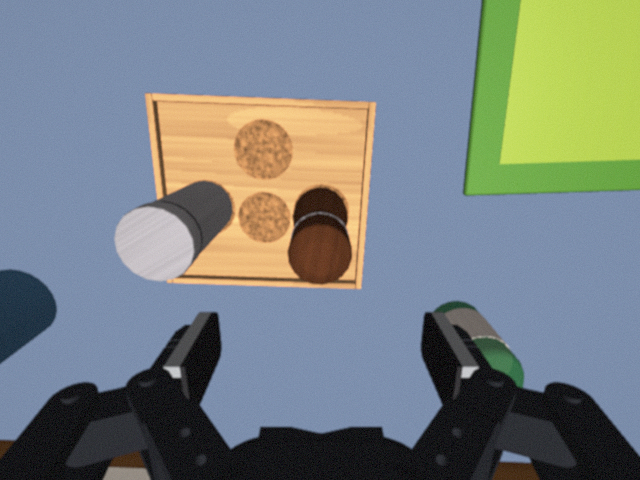

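The mill (322,250) and canister (155,240) are standing back in place. Now the tin.

Emit:
{"api": "move_arm", "payload": {"targets": [-12, 0, 13, 0, 0, 0, -24, 0, 26, 0, 0, 0, -25, 0, 27, 0, 0, 0, -25, 0, 27, 0, 0, 0, -25, 0, 27, 0, 0, 0]}}

```text
time_s: 51.72
position: [0.4961, 0.2007, 0.209]
tool_rot: [[0.998, -0.003, -0.058], [0.058, -0.0, 0.998], [-0.003, -1.0, -0.0]]
ft_force: [-0.1, 0.3, 0.3]
grip_width: 0.085
```

Emit:
{"api": "move_arm", "payload": {"targets": [-25, 0, 27, 0, 0, 0, -25, 0, 27, 0, 0, 0, -25, 0, 27, 0, 0, 0, -20, 0, 22, 0, 0, 0, -12.1, 0, 14.3, 0, 0, 0]}}

```text
time_s: 52.35
position: [0.3827, 0.3112, 0.2094]
tool_rot: [[0.998, -0.002, -0.059], [0.059, -0.001, 0.998], [-0.002, -1.0, -0.001]]
ft_force: [0.5, 0.1, 0.8]
grip_width: 0.0854
```

Emit:
{"api": "move_arm", "payload": {"targets": [0, 5, 0, 0, 0, 0, 0, 12, 0, 0, 0, 0, 0, 10, 0, 0, 0, 0, 0, 4, 0, 0, 0, 0, 0, 0, 0, 0, 0, 0]}}

```text
time_s: 52.98
position: [0.3851, 0.3102, 0.179]
tool_rot: [[0.998, -0.001, -0.057], [0.057, -0.0, 0.998], [-0.001, -1.0, -0.0]]
ft_force: [0.1, 0.1, 0.9]
grip_width: 0.0851
```

```bash
python3 m.py wrist14.png
```

```text
52.98 [0.3851 0.3102 0.179 ]
tin 5577 [384.3 310.5  32.3] [384.5 310.5  48.3  48.1   3.7]
```

Emit:
{"api": "move_arm", "payload": {"targets": [0, 25, 0, 0, 0, 0, 0, 28, 0, 0, 0, 0, 0, 25, 0, 0, 0, 0, 0, 13, 0, 0, 0, 0, 0, 7.5, 0, 0, 0, 0]}}

```text
time_s: 53.65
position: [0.3852, 0.3105, 0.0807]
tool_rot: [[0.998, 0.0, -0.057], [0.057, 0.0, 0.998], [0.0, -1.0, 0.0]]
ft_force: [0.2, -0.6, 0.0]
grip_width: 0.0856
```

Emit:
{"api": "move_arm", "payload": {"targets": [0, 0, 0, 0, 0, 0, 0, 0, 0, 0, 0, 0, 0, 0, 0, 0, 0, 0, 0, 0, 0, 0, 0, 0, 0, 0, 0, 0, 0, 0], "hand": -1}}

```text
time_s: 54.28
position: [0.3853, 0.3106, 0.0816]
tool_rot: [[0.998, 0.001, -0.057], [0.057, 0.001, 0.998], [0.001, -1.0, 0.001]]
ft_force: [-0.1, -0.8, 6.7]
grip_width: 0.0476
```

Emit:
{"api": "move_arm", "payload": {"targets": [0, -8, 0, 0, 0, 0, 0, -25, 0, 0, 0, 0, 0, -42, 0, 0, 0, 0, 0, -42, 0, 0, 0, 0, 0, -33, 0, 0, 0, 0]}}

```text
time_s: 54.9
position: [0.3847, 0.3104, 0.2327]
tool_rot: [[0.998, 0.001, -0.057], [0.057, 0.0, 0.998], [0.001, -1.0, 0.0]]
ft_force: [-0.1, 0.5, -2.1]
grip_width: 0.0474
```

Emit:
{"api": "move_arm", "payload": {"targets": [10, 0, -18, 0, 0, 0, 18, 0, -33, 0, 0, 0, 18, 0, -33, 0, 0, 0, 18, 0, -33, 0, 0, 0, 18, 0, -33, 0, 0, 0]}}

```text
time_s: 55.52
position: [0.4756, 0.1643, 0.2309]
tool_rot: [[0.998, -0.001, -0.057], [0.057, 0.0, 0.998], [-0.001, -1.0, 0.0]]
ft_force: [1.0, -0.6, -3.5]
grip_width: 0.0475
```

Emit:
{"api": "move_arm", "payload": {"targets": [18, 0, -33, 0, 0, 0, 18, 0, -33, 0, 0, 0, 18, 0, -33, 0, 0, 0, 14, 0, -26, 0, 0, 0, 9, 0, -15.7, 0, 0, 0]}}

```text
time_s: 56.15
position: [0.5606, 0.0283, 0.2307]
tool_rot: [[0.998, -0.001, -0.056], [0.056, 0.0, 0.998], [-0.001, -1.0, 0.0]]
ft_force: [-0.4, 0.3, -2.5]
grip_width: 0.0476
```

Emit:
{"api": "move_arm", "payload": {"targets": [0, 10, 0, 0, 0, 0, 0, 25, 0, 0, 0, 0, 0, 20, 0, 0, 0, 0, 0, 10, 0, 0, 0, 0, 0, 0, 0, 0, 0, 0]}}

```text
time_s: 56.78
position: [0.5598, 0.03, 0.1654]
tool_rot: [[0.998, -0.001, -0.058], [0.058, 0.0, 0.998], [-0.001, -1.0, 0.0]]
ft_force: [-0.5, -0.1, -2.6]
grip_width: 0.0477
```

Emit:
{"api": "move_arm", "payload": {"targets": [0, 22, 0, 0, 0, 0, 0, 25, 0, 0, 0, 0, 0, 20, 0, 0, 0, 0, 0, 10, 0, 0, 0, 0, 0, 4, 0, 0, 0, 0]}}

```text
time_s: 57.4
position: [0.5606, 0.0294, 0.0851]
tool_rot: [[0.998, 0.001, -0.057], [0.057, -0.0, 0.998], [0.001, -1.0, -0.0]]
ft_force: [-0.7, 0.0, -3.2]
grip_width: 0.0478
```

Emit:
{"api": "move_arm", "payload": {"targets": [0, 1.5, 0, 0, 0, 0, 0, 1, 0, 0, 0, 0, 0, 1, 0, 0, 0, 0, 0, 0, 0, 0, 0, 0, 0, 0, 0, 0, 0, 0]}}

```text
time_s: 58.02
position: [0.5605, 0.0293, 0.0816]
tool_rot: [[0.998, 0.001, -0.057], [0.057, -0.0, 0.998], [0.001, -1.0, -0.0]]
ft_force: [0.0, 0.1, 0.3]
grip_width: 0.0475
```

Emit:
{"api": "move_arm", "payload": {"targets": [0, 1, 0, 0, 0, 0, 0, 0, 0, 0, 0, 0, 0, 0, 0, 0, 0, 0, 0, 0, 0, 0, 0, 0, 0, 0, 0, 0, 0, 0]}}

```text
time_s: 58.65
position: [0.5606, 0.0293, 0.0816]
tool_rot: [[0.998, 0.001, -0.057], [0.057, -0.0, 0.998], [0.001, -1.0, -0.0]]
ft_force: [-2.8, -0.7, 9.2]
grip_width: 0.0476
```

Emit:
{"api": "move_arm", "payload": {"targets": [0, 0, 0, 0, 0, 0, 0, 0, 0, 0, 0, 0, 0, 0, 0, 0, 0, 0, 0, 0, 0, 0, 0, 0, 0, 0, 0, 0, 0, 0], "hand": 1}}

```text
time_s: 59.28
position: [0.5603, 0.0293, 0.0803]
tool_rot: [[0.998, -0.0, -0.057], [0.057, 0.0, 0.998], [-0.0, -1.0, 0.0]]
ft_force: [0.1, -0.1, -0.5]
grip_width: 0.0852
```

Emit:
{"api": "move_arm", "payload": {"targets": [0, -8, 0, 0, 0, 0, 0, -25, 0, 0, 0, 0, 0, -40, 0, 0, 0, 0, 0, -40, 0, 0, 0, 0, 0, -25, 0, 0, 0, 0]}}

```text
time_s: 59.9
position: [0.5605, 0.0293, 0.221]
tool_rot: [[0.998, 0.003, -0.057], [0.057, -0.0, 0.998], [0.003, -1.0, -0.001]]
ft_force: [0.1, 0.4, -0.1]
grip_width: 0.0854
```

Emit:
{"api": "move_arm", "payload": {"targets": [-20, 0, 20, 0, 0, 0, -35, 0, 40, 0, 0, 0, -35, 0, 45, 0, 0, 0, -30, 0, 45, 0, 0, 0, -20, 0, 45, 0, 0, 0]}}

```text
time_s: 60.52
position: [0.4079, 0.2172, 0.2192]
tool_rot: [[0.998, 0.001, -0.057], [0.057, 0.0, 0.998], [0.001, -1.0, 0.0]]
ft_force: [0.0, -0.0, -0.3]
grip_width: 0.0855
```

Emit:
{"api": "move_arm", "payload": {"targets": [-10, 0, 40, 0, 0, 0, 0, 0, 30, 0, 0, 0, 0, 0, 15, 0, 0, 0, 0, 0, 0, 0, 0, 0, 0, 0, 0, 0, 0, 0]}}

```text
time_s: 61.15
position: [0.3947, 0.2995, 0.2183]
tool_rot: [[0.998, -0.0, -0.056], [0.056, -0.0, 0.998], [-0.0, -1.0, -0.0]]
ft_force: [0.2, -0.3, 0.0]
grip_width: 0.0855
```

Run:
```python
from h import *
snap('top','top3.png');snap('scene','scene5.png'); s=env.observe(); print(s['time_s'],s['position'])
for n in ['top0','top3','scene0','scene5']:
    g=np.load(f'pics/{n}.npz'); W=cloud(g); z=W[...,2]
    for nm,x,y,h in [('can',.62,-.026,.123),('mill',.617,.085,.133),('tin',.561,.029,.113),('pot0',.6265,.030,.053),('pot',.495,-.324,.051)]:
        m=(np.hypot(W[...,0]-x,W[...,1]-y)<.045)&(abs(z-h)<.004)
        if m.sum()<30: continue
        k,l,st,c=cv2.connectedComponentsWithStats(m.astype(np.uint8)); i=1+np.argmax(st[1:,4]); q=W[l==i]
        cc,r=cv2.minEnclosingCircle(q[:,:2].astype(np.float32)*1000)
        print(n,nm,len(q),np.round(cc,1),round(r,1),'mean',(q.mean(0)*1000).round(1))
for n in ['top','scene']:
    a=cv2.imread(f'pics/{n}0.png').astype(int);b=cv2.imread('pics/top3.png' if n=='top' else 'pics/scene5.png').astype(int)
    d=np.abs(a-b).max(2).astype(np.uint8); 
    c=(slice(200,300),slice(255,360)) if n=='top' else (slice(160,290),slice(265,405))
    cv2.imwrite(f'pics/diff_{n}.png',cv2.resize(np.hstack([a[c],b[c],np.repeat(np.minimum(d[c]*2,255)[...,None],3,2)]).astype(np.uint8),None,fx=1.9,fy=1.9,interpolation=cv2.INTER_NEAREST))
```

```text
61.25 [0.39481412 0.29945385 0.21839549]
top0 can 448 [618.9 -25.7] 27.2 mean [618.2 -25.1 123. ]
top0 mill 193 [616.5  85.8] 20.4 mean [616.4  86.1 132.1]
top0 tin 434 [560.8  28.9] 31.3 mean [560.6  29.2 112.7]
top0 pot0 218 [625.   30.1] 21.0 mean [625.1  30.6  53. ]
top3 can 438 [617.6 -26.8] 27.1 mean [616.9 -26.5 123. ]
top3 mill 209 [616.7  86.1] 20.7 mean [617.4  85.3 132.2]
top3 tin 439 [561.2  29.9] 32.1 mean [560.6  29.  113. ]
top3 pot 217 [ 494.8 -322.2] 21.6 mean [ 494.1 -322.6   50.8]
scene0 can 449 [620.8 -27.1] 27.7 mean [621.9 -27.4 123.1]
scene0 mill 157 [619.   85.9] 19.2 mean [620.2  83.9 132.1]
scene0 tin 376 [561.8  29.3] 31.0 mean [563.9  26.8 113. ]
scene0 pot0 210 [628.8  30.8] 22.3 mean [629.   28.5  53. ]
scene5 can 449 [619.  -25.8] 28.6 mean [620.8 -28.5 123.2]
scene5 mill 159 [619.1  84. ] 19.1 mean [621.2  82.8 132.2]
scene5 tin 385 [563.  28.] 31.0 mean [564.   26.6 113. ]
scene5 pot0 38 [621.   72.3] 13.4 mean [622.4  68.9  53. ]
scene5 pot 287 [ 496.9 -323. ] 21.3 mean [ 498.6 -324.2   51.3]
```

View pics/scene5.png

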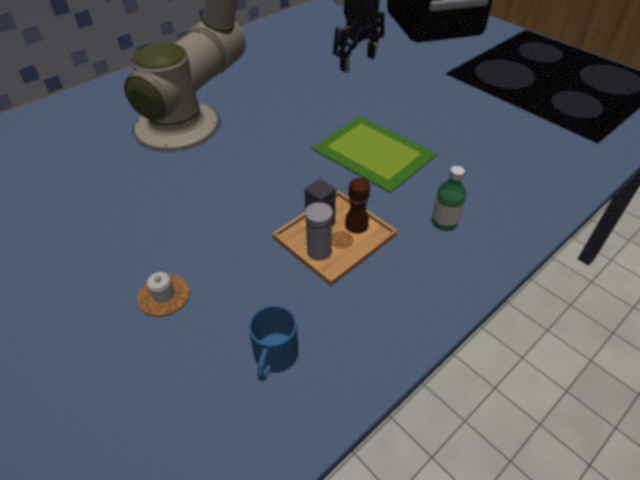

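View pics/diff_top.png

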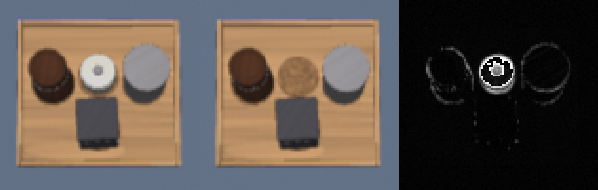

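View pics/diff_scene.png

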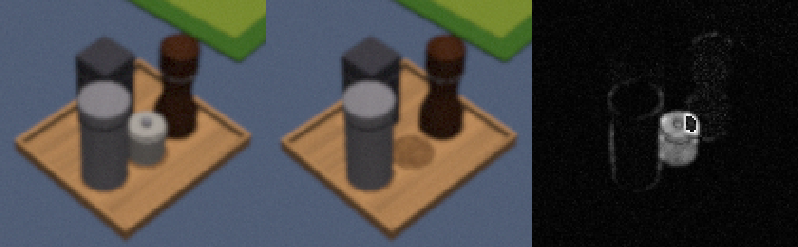

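The final views show all three things upright in the tray, within about 2 mm of where they started. The pot is on the coaster, and the mug and bottle have not moved. I'm handing the job in.

```bash
python3 -c "
from h import *
print(env.close_job())"
```

```text
the job is handed in; nothing more can be done
None
```

The job is done and handed in at about 61 s, well inside the 141 s limit. I moved the tin, mill and canister to the board and stood the pot on the coaster while they were there. I then put the canister, mill and tin back in the tray.

**Last checks:**
- **Spots:** against the first top-camera picture, the tin is within about 1 mm, the mill about 1.3 mm off and the canister about 1.7 mm off. The scene camera agrees to within about 2 mm. I left these small offsets rather than risk moving things again.
- **Pot:** the wrist camera puts it about 1 mm from the coaster's middle; the other two cameras agree to within about 2 mm.
- **Upright and clear:** all of them stand upright, and the mug and bottle look unmoved in the pictures. The gripper was open and clear when I handed in.

**Forces:** one set-down was harder than intended. Putting the canister on the board, the wrist read a brief 29 N, against the 120 N wrist limit. The other set-downs read under 10 N. I did not measure forces on the arm or gripper body separately.

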